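Swap the jigger at the back of the glass rack for the salt shaker

TASK

The salt shaker belongs at the back of the wooden glass rack, where the jigger stands now, behind the two glasses. First clear both glasses out of the rack and stand them on the black bar mat, then stand the jigger in the middle of the thin coaster stack (not the thick one), put the salt shaker upright in the jigger's old place, and only then put the two glasses back, each where it stood before. Knock none of them over.

Things in the scene. Friction and masses are not known exactly. Their poses are not given: they have to be found in the camera images.
- rack: Wooden glass rack, fixed: a lane 210 long, 96 wide, 94 high (mm). Origin: centre of its underside; x runs along the lane, from the open front (robot's side) to the back. Floor 6 thick; side boards 8 thick, 80 apart inside, up to z = 94; back stop x = 99 to 105, only up to z = 20. In it on the centre line: a glass near x = -69, a glass near x = 4, the jigger near x = 66 (later the salt shaker).
- mat: Black ribbed rubber bar mat, fixed, 210 x 100 x 4 mm, free of things at the start; origin: centre of its underside, x along its length, top at z = 4 mm. Side by side with the rack; they may have changed sides. Beware of a wall shelf, z = 0.45 to 0.49 m, over the worktop to the left: its near corner is at x = 0.52, y = 0.18 m, its right edge runs from there to x = 0.72, y = 0.23.
- tapered_glass: Clear tall bar glass with an open mouth and a thick base, tapered: 63 mm across at the rim, 52 mm at the foot, 138 mm high, 0.24 kg. Origin: centre of its underside, z up. It stands in the front or the middle place of the rack.
- straight_glass: Clear tall bar glass with straight sides, standing upside down (its closed, rounded end is up), 63 mm across, 138 mm high, 0.24 kg. Origin: centre of its underside, z up. It stands in the other of the front and middle places of the rack.
- jigger: Steel double measure of hourglass shape, 45 mm across at both ends, 85 mm high, 0.08 kg; for the fingers it is as solid as a 45 mm cylinder. Origin: centre of its underside, z up. It starts at the back of the rack.
- salt_shaker: Glass salt shaker with a domed steel cap, half full, 44 mm across (the body, up to 74 mm), 90 mm high, 0.1 kg. Origin: centre of its underside, z up. It starts on the worktop, to the left of rack and mat or behind them.
- thin_coasters: Thin stack of round cork coasters, 68 mm across and 12 mm high, fixed to the worktop; origin: centre of its underside. The jigger goes on its middle.
- thick_coasters: Thick stack of the same cork coasters, 68 mm across and 20 mm high, fixed; origin: centre of its underside. Nothing goes on it.

How it is judged:
By the outcome, as a careful person would: the job done as asked, in the order asked, and still so for the second after the job is handed in, with the robot touching nothing.
It also fails if it takes over 138 s, if anything falls off the work surface, if the arm or the gripper's body presses on something with over 40 N, if the wrist force passes 120 N, or if a joint passes its speed limit or range.

ROBOT

A 6-joint arm with a two-finger parallel gripper is mounted at the origin on a cart in front of the work surface, level with it; the furniture and walls round the work are solid. World frame = base frame: x ahead of the robot, y to its left, z up, the work surface at z = 0. Lengths are in m, angles in rad, forces in N, time in s.
With the tool pointing down it reaches from about 0.35 to 0.975 m from the base axis. Payload 7.1 kg.
Tool frame: the origin (TCP) lies midway between the tips of the shut fingers; the grasp point (between the pads) lies 19 mm behind it; z points along the fingers, y is the direction in which the jaws open and shut (so a half turn about z gives the same grasp; the last joint's range is limited). The gripper opens to 88 mm and grips with 3 to 60 N. Pads are 20 mm wide; open, the fingers measure 115 mm over their backs; the gripper's body (75 mm by 178 mm) begins 61 mm behind the grasp point.
Start: joints at [-1.304, 0.423, 1.63, -0, 1.089, -0.019], TCP at [0.176, -0.6, 0.223] pointing down, gripper open.
Joint ranges: [-3, 3], [-0.9, 2.11], [0.09, 2.58], [-1.31, 4.45], [0.11, 2.69], [-2.54, 2.54]. Speed limits (rad/s): [2.39, 2.39, 3.01, 3.14, 3.14, 3.14].

INTERFACE

Orientations are given as a rotation vector (axis times angle).
In Python, from workcell import arm gives the robot as it stands. The module is installed in compiled form; this text tells all that it offers.
- The arm moves only by the tool jog_arm, never from a script. Its argument "commands" is a list of rows, each an object of numbers: "tx", "ty", "tz": the shift along the tool's x, y, z in cm; "wx", "wy", "wz": the turn, a rotation vector about the tool's x, y, z in rad; "jaw": the closure, from 0 (fully open) to 1 (shut). A call has 1 to 20 rows; each row is the pose to reach, as a shift and turn from the pose measured when the call began, along the tool's axes at that moment; what a row does not reach only later rows make up. A row lasts 1/12 s, in which the tool goes at most 41.7 mm and 7.16 degrees, less where a joint would pass 70% of its speed; a pose out of reach is approached as far as the arm can. A call with a gripper value outside its range is refused whole. The fingers move at their own pace and stop on an object; "force" is the grip in N (left out, the last holds). Time passes only in rows, so rows that repeat a pose let the fingers close. It gives the time, the measured TCP pose, the force and the opening at its end, in the units of the state.
- arm.sense(): the state, without advancing time (a new reading comes with each control period).
- arm.capture(name): name is "side" or "top" or "wrist"; returns (picture, depth): 420x560x3 uint8, red, green, blue; 420x560 float32, m along the optical axis (not along the pixel's ray), 0 where there is no reading.
- arm.camera_params(name): a dict with "vfov" (degrees; the focal length in pixels is half the picture's height over the tangent of half this angle, whatever the lens; pixels are square), "cx", "cy" (the principal point, pixels), "world_to_cam" (4x4, takes a point from world to camera coordinates); the wrist camera has in their place "hand_eye" (4x4, takes a point from camera to tool coordinates, whose origin is the TCP and whose axes are the flange's). Camera axes: x right, y up, looking along -z (the intrinsics and any distortion apply to the point x, -y, -z); pixel columns grow to the right and rows downward; lengths in m; the calibration is good to about 2 mm. A picture is of the moment at which its call begins: read the wrist's pose just before it. camera_params takes no time and is no camera call.
- arm.finish_job(): hands the job in, once; it reports no verdict.
The state is a dict: "clock": time; "qpos": joint angles; "qvel": joint speeds; "joint_torque": joint torques, N m; "ee_pos": TCP position; "tool_rot": TCP orientation; "contact_force": force on the tool from outside, world axes, zero at the start; "wrist_torque": the same for the moment, N m; "opening": opening from 0.0 (shut) to 1.0 (fully open).
Only numpy, scipy, OpenCV 4.12 (cv2) and the standard library are available. Lean on these libraries where they do the work, as an engineer would, in place of code of your own. Each camera call takes 0.05 s, during which the arm holds its last target.

## Working session

There is one attempt and no reset: what is moved stays moved. The work goes in short steps, Python scripts to look and compute and a tool call to move; the robot and the scene stay as the last step left them, time stands still between calls to the robot, and variables do not carry over. Pictures are saved under pics/ and viewed, and the job is handed in when it is done.

Besides the shell and the picture viewer there is one more tool, called after "Request:" in YAML: its name, and indented under it one key for each argument. jog_arm: Moves the arm, as the interface text tells. Its arguments: {"type":"object","properties":{"commands":{"type":"array"},"force":{"type":"number"}},"required":["commands"]}

```bash
ls; mkdir -p pics; python3 - <<'E'
from workcell import arm
import cv2, numpy as np
s=arm.sense(); print({k:np.round(v,3).tolist() for k,v in s.items()})
for n in ["side","top","wrist"]:
    print(n,{k:np.round(v,4).tolist() if not isinstance(v,str) else v for k,v in arm.camera_params(n).items()})
for n in ["side","top"]:
    p,d=arm.capture(n); cv2.imwrite(f"pics/{n}0.png",p[:,:,::-1]); np.save(f"{n}0d.npy",d); np.save(f"{n}0p.npy",p)
print(arm.sense()['clock'])
E
```

```text
pics
{'clock': 0.0, 'qpos': [-1.304, 0.424, 1.631, 0.0, 1.089, -0.019], 'qvel': [0.002, 0.002, -0.001, -0.001, -0.0, 0.001], 'joint_torque': [0.003, -54.461, -27.366, 0.065, 0.023, -0.0], 'ee_pos': [0.176, -0.599, 0.222], 'tool_rot': [-3.108, -0.447, 0.0], 'contact_force': [0.564, -0.852, 0.1], 'wrist_torque': [0.013, 0.004, 0.003], 'opening': 1.002}
side {'vfov': 52.523, 'cx': 279.771, 'cy': 213.8258, 'world_to_cam': [[0.4869, 0.8732, 0.0204, -0.369], [-0.4039, 0.2044, 0.8917, 0.1464], [0.7745, -0.4423, 0.4523, -1.2659], [0.0, 0.0, 0.0, 1.0]]}
top {'vfov': 45.5207, 'cx': 278.3384, 'cy': 199.8179, 'world_to_cam': [[0.0112, -0.9999, 0.001, 0.0941], [0.9909, 0.0112, 0.1343, -0.5482], [-0.1343, -0.0005, 0.9909, -1.0004], [0.0, 0.0, 0.0, 1.0]]}
wrist {'vfov': 61.8248, 'cx': 278.8501, 'cy': 212.4833, 'hand_eye': [[0.0007, 0.9636, 0.2673, 0.0738], [1.0, -0.0007, -0.0003, -0.0005], [-0.0001, 0.2673, -0.9636, -0.1614], [0.0, 0.0, 0.0, 1.0]]}
0.1
```

View pics/side0.png

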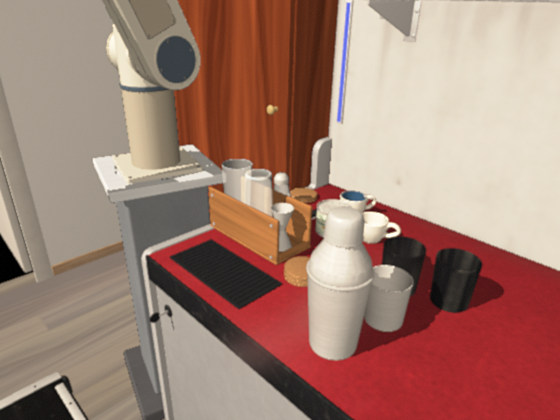

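View pics/top0.png

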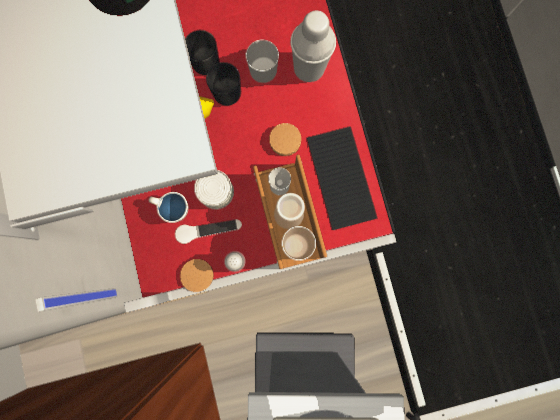

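```bash
cat > h.py <<'E'
import numpy as np, cv2
from workcell import arm
from scipy.spatial.transform import Rotation as R
def K(n):
    c=arm.camera_params(n); f=210/np.tan(np.radians(c['vfov'])/2); return f,c['cx'],c['cy']
def c2w(n,s=None):
    c=arm.camera_params(n)
    if n!='wrist': return np.linalg.inv(np.array(c['world_to_cam']))
    s=s or arm.sense(); T=np.eye(4); T[:3,:3]=R.from_rotvec(s['tool_rot']).as_matrix(); T[:3,3]=s['ee_pos']
    return T@np.array(c['hand_eye'])
def cloud(n,d,T=None):
    f,cx,cy=K(n); T=c2w(n) if T is None else T
    v,u=np.mgrid[:d.shape[0],:d.shape[1]]
    P=np.stack([(u-cx)/f*d,-(v-cy)/f*d,-d],-1)
    W=P@T[:3,:3].T+T[:3,3]; W[d<=0]=np.nan; return W
def onplane(n,uv,z,T=None):
    f,cx,cy=K(n); T=c2w(n) if T is None else T
    uv=np.atleast_2d(uv); r=np.stack([(uv[:,0]-cx)/f,-(uv[:,1]-cy)/f,-np.ones(len(uv))],-1)@T[:3,:3].T
    t=(z-T[2,3])/r[:,2]; return T[:3,3]+r*t[:,None]
def pix(n,W,T=None):
    f,cx,cy=K(n); T=c2w(n) if T is None else T
    W=np.atleast_2d(W); Ti=np.linalg.inv(T); P=W@Ti[:3,:3].T+Ti[:3,3]
    return np.stack([cx+f*P[:,0]/-P[:,2],cy-f*P[:,1]/-P[:,2]],-1)
E
python3 - <<'E'
from h import *
p=np.load('top0p.npy');d=np.load('top0d.npy');W=cloud('top',d)
for name,(u,v) in dict(coB=(285,138),coL=(197,275),salt=(235,262),jig=(280,180),str=(290,207),tap=(298,243),red1=(250,130),red2=(150,250),mat=(340,175),mug=(172,207),jug=(213,188),shelf=(150,100),shc=(214,172),sb1=(262,200),sb2=(320,240),whisk=(185,234),red3=(385,235)).items():
    print(name,np.round(W[v,u],4), p[v,u])
hsv=cv2.cvtColor(p,cv2.COLOR_RGB2HSV)
cv2.imwrite('pics/topcrop.png',cv2.resize(p[110:310,110:410,::-1],None,fx=2.6,fy=2.6,interpolation=cv2.INTER_CUBIC))
ps=np.load('side0p.npy')
cv2.imwrite('pics/sidecrop.png',cv2.resize(ps[130:330,150:450,::-1],None,fx=2.6,fy=2.6,interpolation=cv2.INTER_CUBIC))
E
```

```text
coB [0.6829 0.0875 0.0209] [218 158  93]
coL [0.3908 0.2676 0.013 ] [216 154  93]
salt [0.4177 0.1827 0.0889] [240 236 224]
jig [0.5871 0.0973 0.0466] [156 149 136]
str [0.5194 0.0785 0.1436] [213 197 167]
tap [0.4591 0.0583 0.0201] [218 201 167]
red1 [0.7053 0.164  0.0009] [211  53  54]
red2 [0.4418 0.3706 0.0009] [176  44  49]
mat [ 0.6068 -0.0318  0.0049] [55 54 53]
mug [0.533  0.3262 0.0081] [48 70 91]
jug [0.5677 0.2341 0.0538] [237 231 214]
shelf [0.6057 0.2556 0.4849] [227 230 220]
shc [0.522  0.1786 0.4669] [154 148 136]
sb1 [0.5386 0.1322 0.0939] [131  87  48]
sb2 [0.4618 0.0186 0.0934] [197 131  71]
whisk [0.4763 0.2974 0.0031] [237 230 217]
red3 [ 0.479  -0.1269  0.0023] [159 119 112]
```

View pics/topcrop.png

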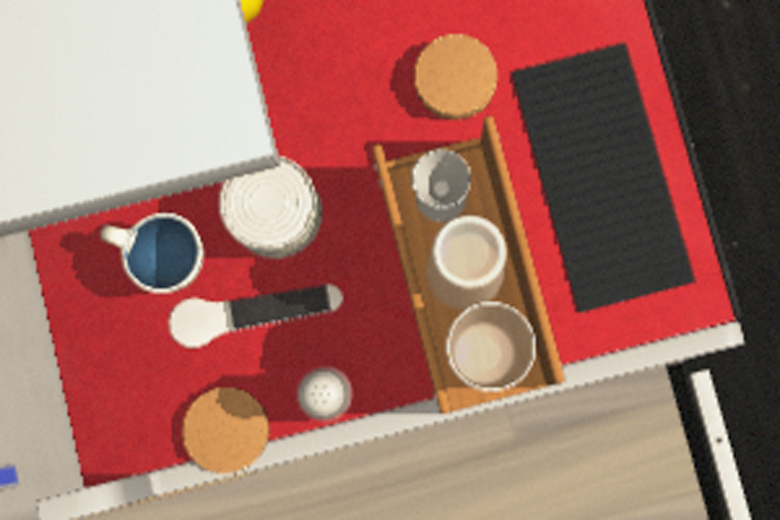

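View pics/sidecrop.png

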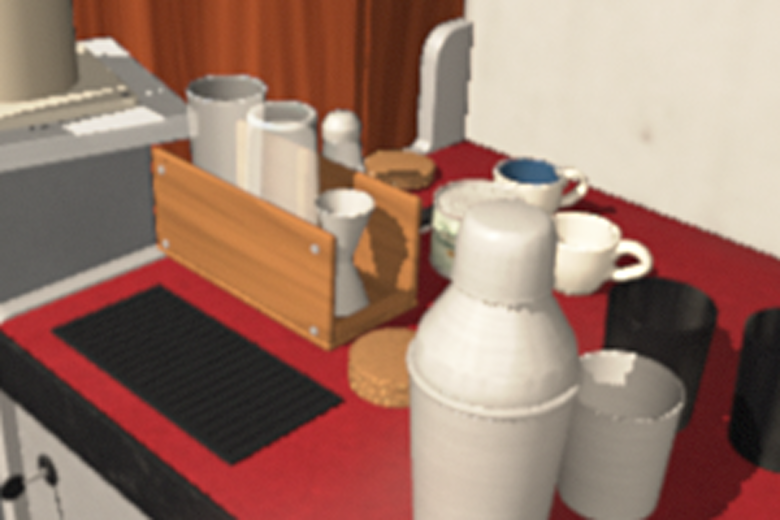

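```bash
python3 - <<'E'
from h import *
p=np.load('top0p.npy');d=np.load('top0d.npy');W=cloud('top',d)
hsv=cv2.cvtColor(p,cv2.COLOR_RGB2HSV)
# rack boards top plane
m=(W[...,2]>.088)&(W[...,2]<.1)&(W[...,0]>.35)&(W[...,0]<.68)&(W[...,1]>-.02)&(W[...,1]<.17)&(hsv[...,0]>5)&(hsv[...,0]<22)&(hsv[...,1]>90)
v,u=np.nonzero(m); q=onplane('top',np.c_[u,v],.094)[:,:2]
r=cv2.minAreaRect((q*1000).astype(np.float32)); print('rack tops',len(q),r)
yaw=None
# mat
m2=(hsv[...,2]<90)&(hsv[...,1]<90)&(W[...,2]<.012)&(W[...,2]>-.01)&(W[...,0]>.4)&(W[...,0]<.75)&(W[...,1]<.06)&(W[...,1]>-.13)
m2=cv2.morphologyEx(m2.astype(np.uint8),cv2.MORPH_OPEN,np.ones((3,3)))
n,l,st,c=cv2.connectedComponentsWithStats(m2);i=1+np.argmax(st[1:,4])
v,u=np.nonzero(l==i); q=onplane('top',np.c_[u,v],.004)[:,:2]
print('mat',cv2.minAreaRect((q*1000).astype(np.float32)),len(q))
def circ(name,seed,z,mask):
    n,l,st,c=cv2.connectedComponentsWithStats(mask.astype(np.uint8)); k=l[seed[1],seed[0]]
    v,u=np.nonzero((l==k)); q=onplane('top',np.c_[u,v],z)[:,:2]*1000
    print(name,len(q),cv2.minEnclosingCircle(q.astype(np.float32)),q.mean(0),'eqdiam',)
cork=(hsv[...,0]>8)&(hsv[...,0]<22)&(hsv[...,1]>90)&(hsv[...,2]>100)
circ('thick',(285,138),.020,cork&(W[...,2]>.012)); circ('thin',(197,270),.012,cork&(W[...,2]>.006)&(W[...,2]<.03))
circ('salt',(235,262),.08,(W[...,2]>.06))
for nm,(cx,cy),lo,hi in [('tap',(.459,.058),.135,.155),('str',(.519,.078),.13,.155),('jig',(.587,.097),.08,.098)]:
    mm=(np.hypot(W[...,0]-cx,W[...,1]-cy)<.045)&(W[...,2]>lo)&(W[...,2]<hi)&(hsv[...,1]<75)
    q=W[mm]; print(nm,len(q),q.mean(0),cv2.minEnclosingCircle((q[:,:2]*1000).astype(np.float32)), np.percentile(q[:,2],[5,50,95]))
E
```

```text
rack tops 887 ((518.8851928710938, 78.59398651123047), (208.5487518310547, 95.30279541015625), 15.286023139953613)
mat ((602.1986083984375, -34.3465576171875), (207.00306701660156, 97.4527359008789), 15.494425773620605) 4263
thick 773 ((682.3817749023438, 87.56621551513672), 34.50725555419922) [682.25140414  87.4120238 ] eqdiam
thin 843 ((390.64495849609375, 268.9796142578125), 34.204246520996094) [390.78450119 269.20941645] eqdiam
salt 243 ((420.05377197265625, 186.9778594970703), 17.25617218017578) [419.78736987 187.28081844] eqdiam
tap 156 [0.4663431  0.06268449 0.14282843] ((463.2242431640625, 63.364017486572266), 40.038848876953125) [0.13697725 0.14340377 0.14650873]
str 650 [0.51859338 0.07813736 0.14240576] ((510.8018493652344, 75.97933959960938), 36.83021926879883) [0.1390734  0.14256038 0.14582986]
jig 154 [0.58624498 0.09829381 0.08739988] ((583.1678466796875, 98.44902038574219), 22.36579132080078) [0.08083496 0.08767681 0.09306533]
```

```bash
cat >> h.py <<'E'
YAW=np.radians(15.4)
RC=np.array([.519,.0786])
def rk(x,y=0,c=RC): return c+np.array([np.cos(YAW)*x-np.sin(YAW)*y,np.sin(YAW)*x+np.cos(YAW)*y])
def Rt(yaw): return np.array([[np.cos(yaw),np.sin(yaw),0],[np.sin(yaw),-np.cos(yaw),0],[0,0,-1]])
def go(x,y,z,yaw=YAW,s=None):
    s=s or arm.sense(); A=R.from_rotvec(s['tool_rot']).as_matrix()
    t=A.T@(np.array([x,y,z])-s['ee_pos'])*100; w=R.from_matrix(A.T@Rt(yaw)).as_rotvec()
    print('t cm',np.round(t,2),'w',np.round(w,3))
def st():
    s=arm.sense(); A=R.from_rotvec(s['tool_rot']).as_matrix()
    print('clk',round(s['clock'],2),'pos',np.round(s['ee_pos'],4),'yaw',round(np.degrees(np.arctan2(A[1,0],A[0,0])),2),'zax',np.round(A[:,2],3),'F',np.round(s['contact_force'],1),'op',round(float(s['opening']),3),'q',np.round(s['qpos'],2)); return s
E
python3 - <<'E'
from h import *
for n,uv,z in [('tap',(299.2,243.1),.144),('str',(290.6,207.1),.143),('jig',(279.6,178.7),.091)]:
    w=onplane('top',uv,z)[0]; dd=w[:2]-RC; c,s=np.cos(YAW),np.sin(YAW); print(n,w, 'rack',dd@[c,s],dd@[-s,c])
c,s=np.cos(YAW),np.sin(YAW); dd=np.array([.6022,-.0343])-RC; print('mat in rack',dd@[c,s],dd@[-s,c])
print(rk(-69e-3),rk(4e-3),rk(66e-3)); go(.45,.06,.30); st()
E
```

```text
tap [0.45285316 0.06104384 0.144     ] rack -0.06843400710723309 0.000639885402360677
str [0.51933394 0.07732591 0.143     ] rack -1.639479013056132e-05 -0.0013170275666345645
jig [0.58186475 0.09822896 0.091     ] rack 0.06582021088398432 0.0022300731106087435
mat in rack 0.05023145196801719 -0.1309406401129335
[0.45247742 0.06027663] [0.52285638 0.07966222] [0.5826303 0.0961267]
t cm [ 44.86 -55.53  -7.72] w [-0.001 -0.     0.017]
clk 0.1 pos [ 0.1761 -0.5992  0.222 ] yaw 16.38 zax [-0.     0.001 -1.   ] F [ 0.4 -0.7  0.7] op 0.998 q [-1.3   0.42  1.63  0.    1.09 -0.02]
```

Request:
jog_arm:
  commands:
    - {"tz": -4}
    - {"tx": 5,"ty": -6,"tz": -7.7}
    - {"tx": 8,"ty": -9,"tz": -7.7}
    - {"tx": 11,"ty": -12,"tz": -7.7}
    - {"tx": 14,"ty": -15,"tz": -7.7}
    - {"tx": 17,"ty": -18,"tz": -7.7}
    - {"tx": 20,"ty": -21.5,"tz": -7.7}
    - {"tx": 22.5,"ty": -25,"tz": -7.7}
    - {"tx": 25,"ty": -28,"tz": -7.7}
    - {"tx": 27,"ty": -31,"tz": -7.7}
    - {"tx": 29.5,"ty": -34,"tz": -7.7}
    - {"tx": 32,"ty": -37,"tz": -7.7}
    - {"tx": 34,"ty": -40,"tz": -7.7}
    - {"tx": 36,"ty": -43,"tz": -7.7}
    - {"tx": 38,"ty": -46,"tz": -7.7}
    - {"tx": 40,"ty": -49,"tz": -7.7}
    - {"tx": 42,"ty": -52,"tz": -7.7}
    - {"tx": 44,"ty": -54.5,"tz": -7.7,"wz": 0.017}
    - {"tx": 44.9,"ty": -55.5,"tz": -7.7,"wz": 0.017}
    - {"tx": 44.9,"ty": -55.5,"tz": -7.7,"wz": 0.017}

```text
invalid input
```

Request:
jog_arm:
  commands:
    - {"tx": 0,"ty": 0,"tz": -4,"wx": 0,"wy": 0,"wz": 0,"jaw": 0}

```text
clock: 0.18
ee_pos: [0.1749, -0.5947, 0.2546]
tool_rot: [-3.094, -0.445, 0.003]
contact_force: [-0.0, 0.5, -0.6]
opening: 0.995
```

Request:
jog_arm:
  commands:
    - {"tx": 3,"ty": -4,"tz": -4,"wx": 0,"wy": 0,"wz": 0,"jaw": 0}
    - {"tx": 6,"ty": -7,"tz": -4.5,"wx": 0,"wy": 0,"wz": 0,"jaw": 0}
    - {"tx": 9,"ty": -10,"tz": -4.5,"wx": 0,"wy": 0,"wz": 0,"jaw": 0}
    - {"tx": 12,"ty": -13,"tz": -4.5,"wx": 0,"wy": 0,"wz": 0,"jaw": 0}
    - {"tx": 15,"ty": -16,"tz": -4.5,"wx": 0,"wy": 0,"wz": 0,"jaw": 0}
    - {"tx": 18,"ty": -19,"tz": -4.5,"wx": 0,"wy": 0,"wz": 0,"jaw": 0}
    - {"tx": 21,"ty": -22,"tz": -4.5,"wx": 0,"wy": 0,"wz": 0,"jaw": 0}
    - {"tx": 23,"ty": -25,"tz": -4.5,"wx": 0,"wy": 0,"wz": 0,"jaw": 0}
    - {"tx": 26,"ty": -28,"tz": -4.5,"wx": 0,"wy": 0,"wz": 0,"jaw": 0}
    - {"tx": 28,"ty": -31,"tz": -4.5,"wx": 0,"wy": 0,"wz": 0,"jaw": 0}
    - {"tx": 31,"ty": -34,"tz": -4.5,"wx": 0,"wy": 0,"wz": 0,"jaw": 0}
    - {"tx": 33,"ty": -37,"tz": -4.5,"wx": 0,"wy": 0,"wz": 0,"jaw": 0}
    - {"tx": 35,"ty": -40,"tz": -4.5,"wx": 0,"wy": 0,"wz": 0,"jaw": 0}
    - {"tx": 37,"ty": -43,"tz": -4.5,"wx": 0,"wy": 0,"wz": 0,"jaw": 0}
    - {"tx": 39,"ty": -46,"tz": -4.5,"wx": 0,"wy": 0,"wz": 0,"jaw": 0}
    - {"tx": 41,"ty": -49,"tz": -4.5,"wx": 0,"wy": 0,"wz": 0,"jaw": 0}
    - {"tx": 43,"ty": -52,"tz": -4.5,"wx": 0,"wy": 0,"wz": 0,"jaw": 0}
    - {"tx": 44.5,"ty": -54.5,"tz": -4.5,"wx": 0,"wy": 0,"wz": 0.017,"jaw": 0}
    - {"tx": 45,"ty": -55.5,"tz": -4.5,"wx": 0,"wy": 0,"wz": 0.017,"jaw": 0}
    - {"tx": 45,"ty": -55.5,"tz": -4.5,"wx": 0,"wy": 0,"wz": 0.017,"jaw": 0}

```text
clock: 1.85
ee_pos: [0.4504, 0.0656, 0.308]
tool_rot: [-3.097, -0.425, 0.004]
contact_force: [0.6, -0.3, -0.3]
opening: 1.0
```

```bash
python3 - <<'E'
from h import *
st(); s=arm.sense(); p,d=arm.capture('wrist'); T=c2w('wrist',s); np.savez('w1.npz',p=p,d=d,T=T)
cv2.imwrite('pics/w1.png',p[:,:,::-1])
E
```

```text
clk 1.85 pos [0.4504 0.0656 0.308 ] yaw 15.61 zax [-0.005  0.015 -1.   ] F [ 0.6 -0.3 -0.3] op 1.0 q [0.11 0.07 1.9  0.02 1.18 1.4 ]
```

View pics/w1.png

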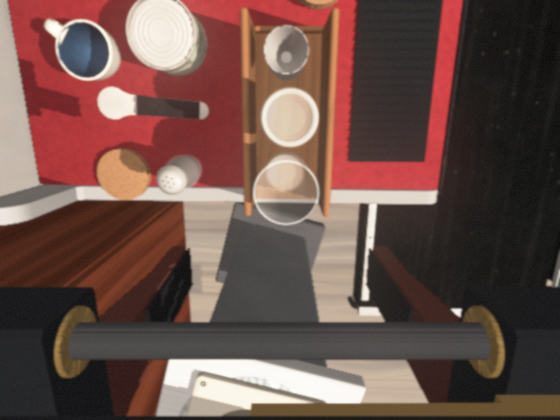

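```bash
python3 - <<'E'
from h import *
s=st(); p,d=arm.capture('wrist'); T=c2w('wrist',s); np.savez('w2.npz',p=p,d=d,T=T)
cv2.imwrite('pics/w2.png',cv2.resize(p[0:240,80:400,::-1],None,fx=2.5,fy=2.5,interpolation=cv2.INTER_CUBIC))
W=cloud('wrist',d,T)
hsv=cv2.cvtColor(p,cv2.COLOR_RGB2HSV)
m=(W[...,2]>.088)&(W[...,2]<.1)&(hsv[...,0]>5)&(hsv[...,0]<22)&(hsv[...,1]>90)&(W[...,1]<.16)
v,u=np.nonzero(m);q=onplane('wrist',np.c_[u,v],.094,T)[:,:2]
print(len(q),cv2.minAreaRect((q*1000).astype(np.float32)))
E
```

```text
clk 1.9 pos [0.45   0.0642 0.308 ] yaw 15.56 zax [-0.005  0.015 -1.   ] F [-0.5  0.4 -1. ] op 1.0 q [0.11 0.07 1.9  0.02 1.18 1.4 ]
3192 ((518.7857666015625, 79.84286499023438), (207.060546875, 94.83248901367188), 15.287673950195312)
```

View pics/w2.png

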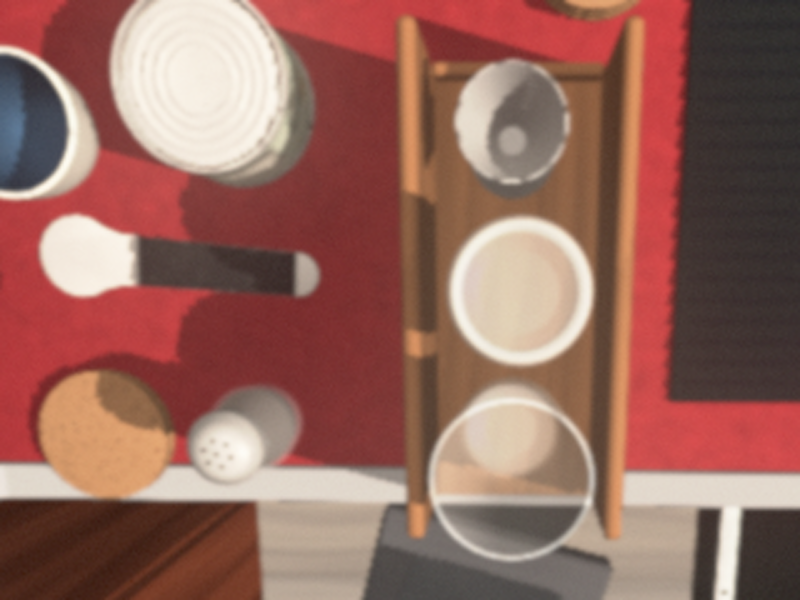

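```bash
python3 - <<'E'
from h import *
T=np.load('w2.npz')['T']
c,s=np.cos(YAW),np.sin(YAW)
for n,uv,z in [('tap',(284.8,191),.144),('str',(288.4,116.4),.144),('jig',(285,48.8),.091),('salt',(170.4,178.4),.078),('thin',(80+106/2.5,433/2.5),.012)]:
    w=onplane('wrist',uv,z,T)[0]; dd=w[:2]-RC; print(n,np.round(w,4), 'rack',np.round([dd@[c,s],dd@[-s,c]],4))
print(onplane('top',(110+325/2.6,110+393/2.6),.078))
go(.4535,.0617,.200); st()
E
```

```text
tap [0.455  0.0628 0.144 ] rack [-0.0659  0.0018]
str [0.5214 0.0784 0.144 ] rack [ 0.0022 -0.0009]
jig [0.5825 0.0988 0.091 ] rack [0.0666 0.0026]
salt [0.4202 0.1876 0.078 ] rack [-0.0663  0.1314]
thin [0.3926 0.2681 0.012 ] rack [-0.0715  0.2163]
[[0.41943298 0.1837127  0.078     ]]
t cm [ 0.32  0.43 10.79] w [-0.015  0.001  0.001]
clk 1.95 pos [0.4498 0.0634 0.308 ] yaw 15.48 zax [-0.005  0.014 -1.   ] F [ 0.7 -0.1 -0.1] op 0.996 q [0.1  0.06 1.9  0.02 1.18 1.4 ]
```

Request:
jog_arm:
  commands:
    - {"tx": 0.3,"ty": 0.3,"tz": 3,"wx": -0.015,"wy": 0,"wz": 0,"jaw": 0}
    - {"tx": 0.3,"ty": 0.3,"tz": 6,"wx": -0.015,"wy": 0,"wz": 0,"jaw": 0}
    - {"tx": 0.35,"ty": 0.3,"tz": 9,"wx": -0.015,"wy": 0,"wz": 0,"jaw": 0}
    - {"tx": 0.35,"ty": 0.3,"tz": 12,"wx": -0.015,"wy": 0,"wz": 0,"jaw": 0}
    - {"tx": 0.35,"ty": 0.3,"tz": 14,"wx": -0.015,"wy": 0,"wz": 0,"jaw": 0}
    - {"tx": 0.35,"ty": 0.3,"tz": 14,"wx": -0.015,"wy": 0,"wz": 0,"jaw": 0}
    - {"tx": 0.35,"ty": 0.3,"tz": 14,"wx": -0.015,"wy": 0,"wz": 0,"jaw": 0}

```text
clock: 2.53
ee_pos: [0.4524, 0.062, 0.1676]
tool_rot: [3.113, 0.42, -0.006]
contact_force: [-0.4, -0.3, 1.2]
opening: 1.0
```

```bash
python3 - <<'E'
from h import *
st(); go(.454,.062,.103)
E
```

```text
clk 2.53 pos [0.4524 0.062  0.1676] yaw 15.38 zax [-0.004 -0.001 -1.   ] F [-0.4 -0.3  1.2] op 1.0 q [ 0.11  0.26  2.03 -0.    0.85  1.41]
t cm [0.18 0.04 6.45] w [-0.     0.004 -0.   ]
```

Request:
jog_arm:
  commands:
    - {"tx": 0.1,"ty": 0,"tz": 2.5,"wx": 0,"wy": 0,"wz": 0,"jaw": 0}
    - {"tx": 0.2,"ty": 0,"tz": 4.5,"wx": 0,"wy": 0.003,"wz": 0,"jaw": 0}
    - {"tx": 0.2,"ty": 0,"tz": 6.4,"wx": 0,"wy": 0.003,"wz": 0,"jaw": 0}
    - {"tx": 0.2,"ty": 0,"tz": 6.4,"wx": 0,"wy": 0.003,"wz": 0,"jaw": 0}
    - {"tx": 0.2,"ty": 0,"tz": 6.4,"wx": 0,"wy": 0.003,"wz": 0,"jaw": 0}
    - {"tx": 0.2,"ty": 0,"tz": 6.4,"wx": 0,"wy": 0.003,"wz": 0,"jaw": 0}

```text
clock: 3.03
ee_pos: [0.4554, 0.0623, 0.1053]
tool_rot: [-3.113, -0.42, -0.003]
contact_force: [0.7, 0.7, 0.8]
opening: 1.005
```

```bash
python3 - <<'E'
from h import *
st(); go(.454,.062,.103)
p,d=arm.capture('wrist'); cv2.imwrite('pics/w3.png',p[:,:,::-1])
p,d=arm.capture('side'); cv2.imwrite('pics/s3.png',cv2.resize(p[130:330,150:450,::-1],None,fx=2.6,fy=2.6))
E
```

```text
clk 3.03 pos [0.4554 0.0623 0.1053] yaw 15.36 zax [ 0.002  0.001 -1.   ] F [0.7 0.7 0.8] op 1.005 q [0.11 0.38 2.07 0.   0.7  1.41]
t cm [-0.15 -0.01  0.23] w [-0.    -0.002 -0.001]
```

View pics/w3.png

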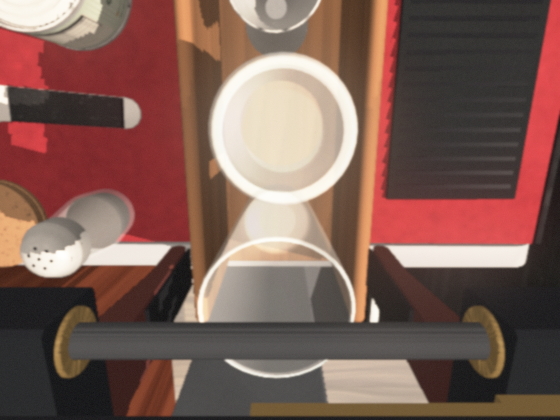

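View pics/s3.png

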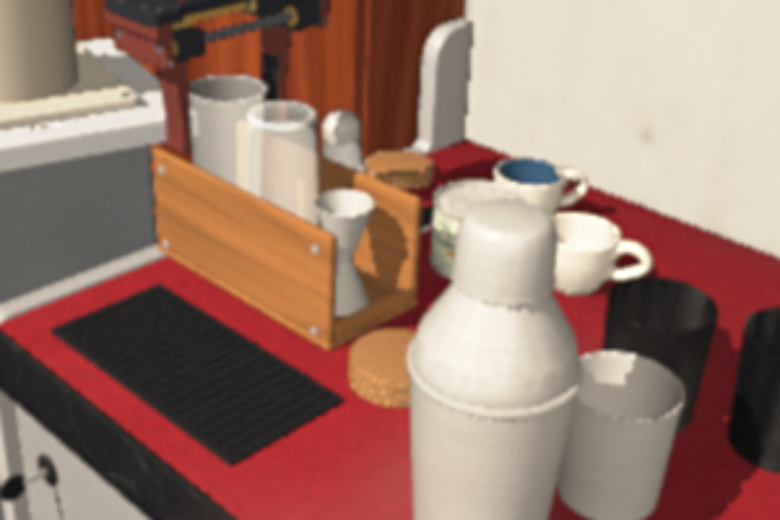

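Request:
jog_arm:
  commands:
    - {"tx": -0.1,"ty": 0,"tz": 0.2,"wx": 0,"wy": 0,"wz": 0,"jaw": 0.1}
    - {"tx": -0.1,"ty": 0,"tz": 0.2,"wx": 0,"wy": 0,"wz": 0,"jaw": 0.2}
    - {"tx": -0.1,"ty": 0,"tz": 0.2,"wx": 0,"wy": 0,"wz": 0,"jaw": 0.3}
    - {"tx": -0.1,"ty": 0,"tz": 0.2,"wx": 0,"wy": 0,"wz": 0,"jaw": 0.4}
    - {"tx": -0.1,"ty": 0,"tz": 0.2,"wx": 0,"wy": 0,"wz": 0,"jaw": 1}
    - {"tx": -0.1,"ty": 0,"tz": 0.2,"wx": 0,"wy": 0,"wz": 0,"jaw": 1}
    - {"tx": -0.1,"ty": 0,"tz": 0.2,"wx": 0,"wy": 0,"wz": 0,"jaw": 1}
    - {"tx": -0.1,"ty": 0,"tz": 0.2,"wx": 0,"wy": 0,"wz": 0,"jaw": 1}
  force: 20

```text
clock: 3.8
ee_pos: [0.4547, 0.0623, 0.1034]
tool_rot: [-3.113, -0.42, -0.004]
contact_force: [-0.3, 1.1, 5.1]
opening: 0.705
```

```bash
python3 - <<'E'
from h import *
st(); go(.454,.062,.25)
E
```

```text
clk 3.8 pos [0.4547 0.0623 0.1034] yaw 15.37 zax [ 0.003  0.001 -1.   ] F [-0.3  1.1  5.1] op 0.705 q [0.11 0.38 2.07 0.   0.69 1.41]
t cm [-3.000e-02  1.000e-02 -1.466e+01] w [-0.    -0.003 -0.   ]
```

Request:
jog_arm:
  commands:
    - {"tx": 0,"ty": 0,"tz": -1,"wx": 0,"wy": 0,"wz": 0,"jaw": 1}
    - {"tx": 0,"ty": 0,"tz": -3,"wx": 0,"wy": 0,"wz": 0,"jaw": 1}
    - {"tx": 0,"ty": 0,"tz": -5.5,"wx": 0,"wy": 0,"wz": 0,"jaw": 1}
    - {"tx": 0,"ty": 0,"tz": -8,"wx": 0,"wy": 0,"wz": 0,"jaw": 1}
    - {"tx": 0,"ty": 0,"tz": -10.5,"wx": 0,"wy": 0,"wz": 0,"jaw": 1}
    - {"tx": 0,"ty": 0,"tz": -12.5,"wx": 0,"wy": 0,"wz": 0,"jaw": 1}
    - {"tx": 0,"ty": 0,"tz": -13.5,"wx": 0,"wy": 0,"wz": 0,"jaw": 1}
    - {"tx": 0,"ty": 0,"tz": -13.5,"wx": 0,"wy": 0,"wz": 0,"jaw": 1}

```text
clock: 4.47
ee_pos: [0.4553, 0.0622, 0.2405]
tool_rot: [-3.113, -0.42, -0.01]
contact_force: [-0.2, 0.5, -2.7]
opening: 0.705
```

```bash
python3 - <<'E'
from h import *
st(); go(*rk(.10,-.134),.23)
p,d=arm.capture('side'); cv2.imwrite('pics/s4.png',cv2.resize(p[50:330,120:450,::-1],None,fx=2,fy=2))
E
```

```text
clk 4.47 pos [0.4553 0.0622 0.2405] yaw 15.37 zax [ 0.006  0.001 -1.   ] F [-0.2  0.5 -2.7] op 0.705 q [0.11 0.15 1.97 0.   1.02 1.41]
t cm [16.57 13.5   1.16] w [ 0.001 -0.006 -0.001]
```

View pics/s4.png

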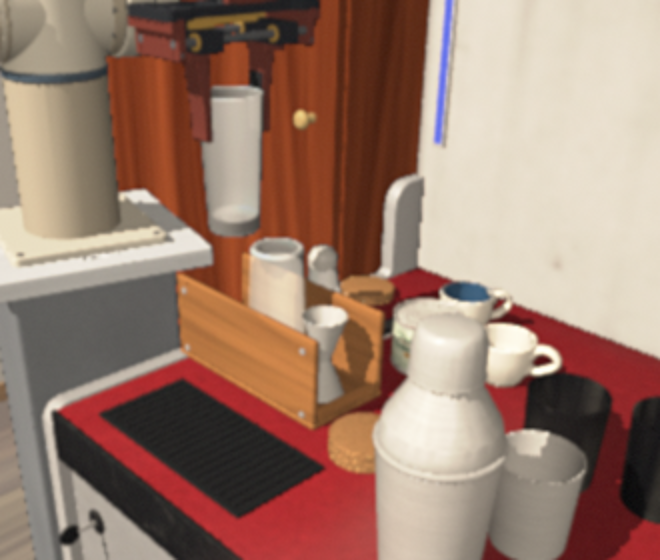

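Request:
jog_arm:
  commands:
    - {"tx": 0,"ty": 1,"tz": 0,"wx": 0,"wy": 0,"wz": 0,"jaw": 1}
    - {"tx": 0,"ty": 3.5,"tz": 0,"wx": 0,"wy": 0,"wz": 0,"jaw": 1}
    - {"tx": 0,"ty": 6,"tz": 0,"wx": 0,"wy": 0,"wz": 0,"jaw": 1}
    - {"tx": 1,"ty": 8.5,"tz": 0,"wx": 0,"wy": 0,"wz": 0,"jaw": 1}
    - {"tx": 3,"ty": 10.5,"tz": 0,"wx": 0,"wy": 0,"wz": 0,"jaw": 1}
    - {"tx": 5.5,"ty": 12,"tz": 0,"wx": 0,"wy": 0,"wz": 0,"jaw": 1}
    - {"tx": 8.5,"ty": 13,"tz": 0,"wx": 0,"wy": 0,"wz": 0,"jaw": 1}
    - {"tx": 11.5,"ty": 13.5,"tz": 0.5,"wx": 0,"wy": 0,"wz": 0,"jaw": 1}
    - {"tx": 14,"ty": 13.5,"tz": 1,"wx": 0,"wy": -0.005,"wz": 0,"jaw": 1}
    - {"tx": 16,"ty": 13.5,"tz": 1.2,"wx": 0,"wy": -0.006,"wz": 0,"jaw": 1}
    - {"tx": 16.6,"ty": 13.5,"tz": 1.2,"wx": 0,"wy": -0.006,"wz": 0,"jaw": 1}
    - {"tx": 16.6,"ty": 13.5,"tz": 1.2,"wx": 0,"wy": -0.006,"wz": 0,"jaw": 1}
    - {"tx": 16.6,"ty": 13.5,"tz": 1.2,"wx": 0,"wy": -0.006,"wz": 0,"jaw": 1}

```text
clock: 5.6
ee_pos: [0.6489, -0.0245, 0.2259]
tool_rot: [3.113, 0.42, -0.008]
contact_force: [-0.3, 0.1, -3.5]
opening: 0.704
```

```bash
python3 - <<'E'
from h import *
st(); go(*rk(.10,-.134),.102)
E
```

```text
clk 5.6 pos [ 0.6489 -0.0245  0.2259] yaw 15.38 zax [-0.005 -0.001 -1.   ] F [-0.3  0.1 -3.5] op 0.704 q [-0.06  0.46  1.57 -0.    1.12  1.25]
t cm [ 0.28  0.02 12.39] w [-0.001  0.005 -0.   ]
```

Request:
jog_arm:
  commands:
    - {"tx": 0.1,"ty": 0,"tz": 2,"wx": 0,"wy": 0,"wz": 0,"jaw": 1}
    - {"tx": 0.2,"ty": 0,"tz": 4.5,"wx": 0,"wy": 0,"wz": 0,"jaw": 1}
    - {"tx": 0.3,"ty": 0,"tz": 7,"wx": 0,"wy": 0.005,"wz": 0,"jaw": 1}
    - {"tx": 0.3,"ty": 0,"tz": 9,"wx": 0,"wy": 0.005,"wz": 0,"jaw": 1}
    - {"tx": 0.3,"ty": 0,"tz": 10.5,"wx": 0,"wy": 0.005,"wz": 0,"jaw": 1}
    - {"tx": 0.3,"ty": 0,"tz": 11.5,"wx": 0,"wy": 0.005,"wz": 0,"jaw": 1}
    - {"tx": 0.3,"ty": 0,"tz": 12,"wx": 0,"wy": 0.005,"wz": 0,"jaw": 1}
    - {"tx": 0.3,"ty": 0,"tz": 12.1,"wx": 0,"wy": 0.005,"wz": 0,"jaw": 1}
    - {"tx": 0.3,"ty": 0,"tz": 12.1,"wx": 0,"wy": 0.005,"wz": 0,"jaw": 1}
    - {"tx": 0.3,"ty": 0,"tz": 12.1,"wx": 0,"wy": 0.005,"wz": 0,"jaw": 1}

```text
clock: 6.43
ee_pos: [0.6518, -0.0239, 0.1061]
tool_rot: [-3.113, -0.42, -0.002]
contact_force: [0.1, -0.3, -2.8]
opening: 0.703
```

```bash
python3 - <<'E'
from h import *
st(); go(*rk(.10,-.134),.1014)
E
```

```text
clk 6.43 pos [ 0.6518 -0.0239  0.1061] yaw 15.38 zax [ 0.001  0.    -1.   ] F [ 0.1 -0.3 -2.8] op 0.703 q [-0.06  0.6   1.64  0.    0.9   1.25]
t cm [-0.08 -0.01  0.47] w [ 0.    -0.001 -0.   ]
```

Request:
jog_arm:
  commands:
    - {"tx": 0,"ty": 0,"tz": 0.2,"wx": 0,"wy": 0,"wz": 0,"jaw": 1}
    - {"tx": 0,"ty": 0,"tz": 0.35,"wx": 0,"wy": 0,"wz": 0,"jaw": 1}
    - {"tx": 0,"ty": 0,"tz": 0.45,"wx": 0,"wy": 0,"wz": 0,"jaw": 1}
    - {"tx": 0,"ty": 0,"tz": 0.5,"wx": 0,"wy": 0,"wz": 0,"jaw": 1}
    - {"tx": 0,"ty": 0,"tz": 0.5,"wx": 0,"wy": 0,"wz": 0,"jaw": 1}

```text
clock: 6.85
ee_pos: [0.6522, -0.0239, 0.1015]
tool_rot: [-3.113, -0.42, -0.003]
contact_force: [0.0, 0.7, 0.5]
opening: 0.702
```

```bash
python3 - <<'E'
from h import *
st(); go(*rk(.10,-.134),.1014)
E
```

```text
clk 6.85 pos [ 0.6522 -0.0239  0.1015] yaw 15.38 zax [ 0.002  0.    -1.   ] F [0.  0.7 0.5] op 0.702 q [-0.06  0.61  1.64  0.    0.89  1.25]
t cm [-0.12 -0.02  0.01] w [ 0.    -0.002 -0.   ]
```

Request:
jog_arm:
  commands:
    - {"tx": 0,"ty": 0,"tz": 0.05,"wx": 0,"wy": 0,"wz": 0,"jaw": 0.3}
    - {"tx": 0,"ty": 0,"tz": 0.05,"wx": 0,"wy": 0,"wz": 0,"jaw": 0.26}
    - {"tx": 0,"ty": 0,"tz": 0.05,"wx": 0,"wy": 0,"wz": 0,"jaw": 0.2}
    - {"tx": 0,"ty": 0,"tz": 0,"wx": 0,"wy": 0,"wz": 0,"jaw": 0.1}
    - {"tx": 0,"ty": 0,"tz": 0,"wx": 0,"wy": 0,"wz": 0,"jaw": 0}
    - {"tx": 0,"ty": 0,"tz": 0,"wx": 0,"wy": 0,"wz": 0,"jaw": 0}
    - {"tx": 0,"ty": 0,"tz": -1,"wx": 0,"wy": 0,"wz": 0,"jaw": 0}
    - {"tx": 0,"ty": 0,"tz": -3,"wx": 0,"wy": 0,"wz": 0,"jaw": 0}
    - {"tx": 0,"ty": 0,"tz": -6,"wx": 0,"wy": 0,"wz": 0,"jaw": 0}
    - {"tx": 0,"ty": 0,"tz": -8,"wx": 0,"wy": 0,"wz": 0,"jaw": 0}
    - {"tx": 0,"ty": 0,"tz": -8,"wx": 0,"wy": 0,"wz": 0,"jaw": 0}

```text
clock: 7.77
ee_pos: [0.655, -0.024, 0.1872]
tool_rot: [3.112, 0.42, 0.016]
contact_force: [0.6, 0.2, 0.1]
opening: 1.0
```

```bash
python3 - <<'E'
from h import *
s=st(); go(.5208,.0783,.20); go(.5208,.0783,.103)
p,d=arm.capture('wrist'); T=c2w('wrist',s);cv2.imwrite('pics/w5.png',p[:,:,::-1]); np.savez('w5.npz',p=p,d=d,T=T)
p,d=arm.capture('top'); cv2.imwrite('pics/t5.png',cv2.resize(p[110:310,110:410,::-1],None,fx=2.6,fy=2.6,interpolation=cv2.INTER_CUBIC))
E
```

```text
clk 7.77 pos [ 0.655  -0.024   0.1872] yaw 15.38 zax [ 0.01 -0.   -1.  ] F [0.6 0.2 0.1] op 1.0 q [-0.06  0.5   1.59  0.    1.04  1.25]
t cm [-10.21 -13.42  -1.42] w [ 0.003 -0.01  -0.   ]
t cm [-10.31 -13.45   8.28] w [ 0.003 -0.01  -0.   ]
```

View pics/w5.png

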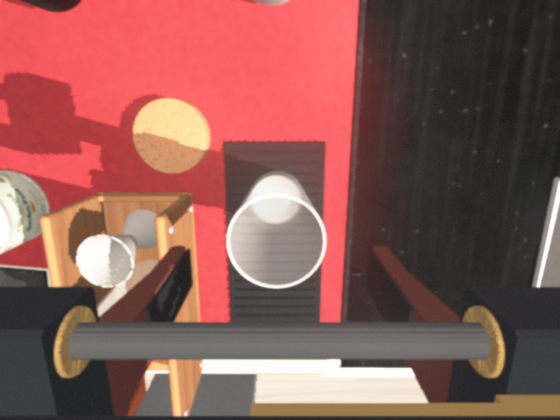

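View pics/t5.png

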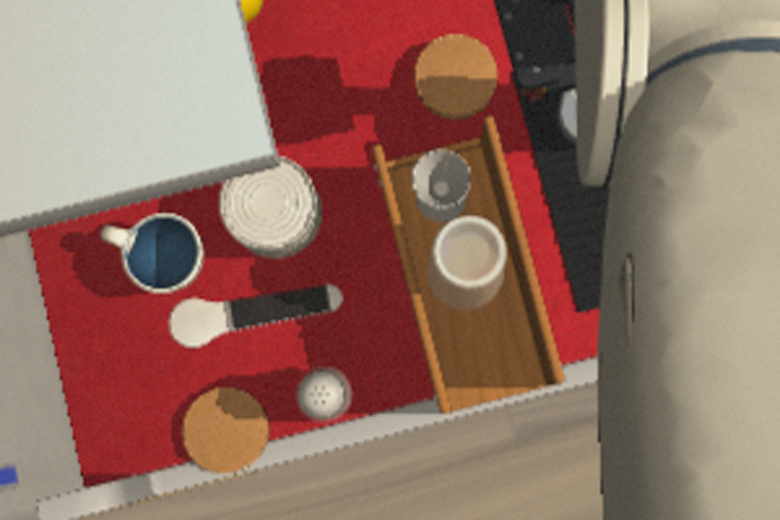

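Request:
jog_arm:
  commands:
    - {"tx": -1,"ty": -2,"tz": -1.4,"wx": 0,"wy": -0.01,"wz": 0,"jaw": 0}
    - {"tx": -3.5,"ty": -5,"tz": -1.4,"wx": 0,"wy": -0.01,"wz": 0,"jaw": 0}
    - {"tx": -6,"ty": -8,"tz": -1.4,"wx": 0,"wy": -0.01,"wz": 0,"jaw": 0}
    - {"tx": -8.5,"ty": -11,"tz": -1.4,"wx": 0,"wy": -0.01,"wz": 0,"jaw": 0}
    - {"tx": -10,"ty": -13,"tz": -1.4,"wx": 0,"wy": -0.01,"wz": 0,"jaw": 0}
    - {"tx": -10.2,"ty": -13.4,"tz": -1.4,"wx": 0,"wy": -0.01,"wz": 0,"jaw": 0}
    - {"tx": -10.2,"ty": -13.4,"tz": -1.4,"wx": 0,"wy": -0.01,"wz": 0,"jaw": 0}
    - {"tx": -10.2,"ty": -13.4,"tz": -1.4,"wx": 0,"wy": -0.01,"wz": 0,"jaw": 0}

```text
clock: 8.53
ee_pos: [0.5192, 0.0781, 0.1961]
tool_rot: [3.111, 0.421, -0.008]
contact_force: [-0.3, -0.5, 0.8]
opening: 1.0
```

```bash
python3 - <<'E'
from h import *
s=st(); go(.5208,.0783,.105)
p,d=arm.capture('wrist'); T=c2w('wrist',s);cv2.imwrite('pics/w6.png',p[:,:,::-1]); np.savez('w6.npz',p=p,d=d,T=T)
W=cloud('wrist',d,T)
E
```

```text
clk 8.53 pos [0.5192 0.0781 0.1961] yaw 15.41 zax [-0.005 -0.003 -1.   ] F [-0.3 -0.5  0.8] op 1.0 q [ 0.13  0.31  1.87 -0.    0.96  1.43]
t cm [0.21 0.01 9.1 ] w [0.001 0.006 0.   ]
```

View pics/w6.png

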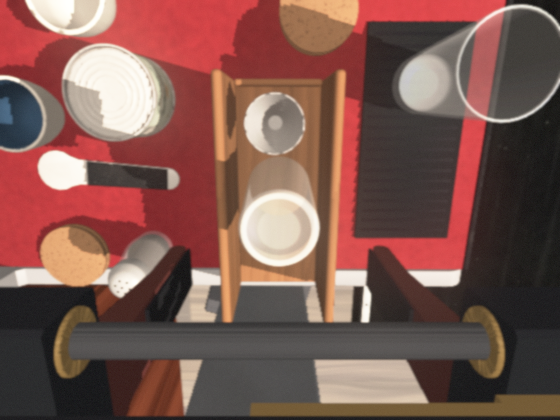

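```bash
python3 - <<'E'
from h import *
T=np.load('w6.npz')['T']
print(onplane('wrist',(280,227),.14,T),onplane('wrist',(274.5,124),.091,T)); st()
E
```

```text
[[0.52254999 0.07862443 0.14      ]] [[0.58282674 0.09931474 0.091     ]]
clk 8.58 pos [0.5197 0.0778 0.1961] yaw 15.36 zax [-0.005 -0.003 -1.   ] F [ 0.5 -0.1  0.5] op 0.999 q [ 0.13  0.32  1.87 -0.    0.96  1.43]
```

Request:
jog_arm:
  commands:
    - {"tx": 0.1,"ty": 0,"tz": 3,"wx": 0,"wy": 0.006,"wz": 0,"jaw": 0}
    - {"tx": 0.1,"ty": 0,"tz": 5.5,"wx": 0,"wy": 0.006,"wz": 0,"jaw": 0}
    - {"tx": 0.1,"ty": 0,"tz": 7.5,"wx": 0,"wy": 0.006,"wz": 0,"jaw": 0}
    - {"tx": 0.1,"ty": 0,"tz": 9,"wx": 0,"wy": 0.006,"wz": 0,"jaw": 0}
    - {"tx": 0.1,"ty": 0,"tz": 9.2,"wx": 0,"wy": 0.006,"wz": 0,"jaw": 0}
    - {"tx": 0.1,"ty": 0,"tz": 9.3,"wx": 0,"wy": 0.006,"wz": 0,"jaw": 0}
    - {"tx": 0.1,"ty": 0,"tz": 9.3,"wx": 0,"wy": 0.006,"wz": 0,"jaw": 0}

```text
clock: 9.17
ee_pos: [0.5212, 0.0774, 0.1033]
tool_rot: [3.112, 0.419, 0.002]
contact_force: [0.0, -0.3, 0.1]
opening: 1.001
```

```bash
python3 - <<'E'
from h import *
s=st(); go(.5210,.0783,.101)
E
```

```text
clk 9.17 pos [0.5212 0.0774 0.1033] yaw 15.32 zax [ 0.002 -0.001 -1.   ] F [ 0.  -0.3  0.1] op 1.001 q [ 0.13  0.46  1.92 -0.    0.76  1.43]
t cm [ 0.01 -0.09  0.23] w [ 0.001 -0.001 -0.001]
```

Request:
jog_arm:
  commands:
    - {"tx": 0,"ty": -0.1,"tz": 0.2,"wx": 0,"wy": 0,"wz": 0,"jaw": 0.1}
    - {"tx": 0,"ty": -0.1,"tz": 0.2,"wx": 0,"wy": 0,"wz": 0,"jaw": 0.2}
    - {"tx": 0,"ty": -0.1,"tz": 0.2,"wx": 0,"wy": 0,"wz": 0,"jaw": 0.3}
    - {"tx": 0,"ty": -0.1,"tz": 0.2,"wx": 0,"wy": 0,"wz": 0,"jaw": 0.4}
    - {"tx": 0,"ty": -0.1,"tz": 0.2,"wx": 0,"wy": 0,"wz": 0,"jaw": 1}
    - {"tx": 0,"ty": -0.1,"tz": 0.2,"wx": 0,"wy": 0,"wz": 0,"jaw": 1}
    - {"tx": 0,"ty": -0.1,"tz": 0.2,"wx": 0,"wy": 0,"wz": 0,"jaw": 1}
    - {"tx": 0,"ty": -0.1,"tz": 0.2,"wx": 0,"wy": 0,"wz": 0,"jaw": 1}
  force: 25

```text
clock: 9.83
ee_pos: [0.5212, 0.0785, 0.1016]
tool_rot: [3.113, 0.419, 0.003]
contact_force: [0.1, 1.6, 3.9]
opening: 0.616
```

```bash
python3 - <<'E'
from h import *
s=st(); 
E
```

```text
clk 9.83 pos [0.5212 0.0785 0.1016] yaw 15.32 zax [ 0.002 -0.001 -1.   ] F [0.1 1.6 3.9] op 0.616 q [ 0.13  0.46  1.93 -0.    0.75  1.43]
```

Request:
jog_arm:
  commands:
    - {"tx": 0,"ty": 0,"tz": -1,"wx": 0,"wy": 0,"wz": 0,"jaw": 1}
    - {"tx": 0,"ty": 0,"tz": -3,"wx": 0,"wy": 0,"wz": 0,"jaw": 1}
    - {"tx": 0,"ty": 0,"tz": -5.5,"wx": 0,"wy": 0,"wz": 0,"jaw": 1}
    - {"tx": 0,"ty": 0,"tz": -8,"wx": 0,"wy": 0,"wz": 0,"jaw": 1}
    - {"tx": 0,"ty": 0,"tz": -10.5,"wx": 0,"wy": 0,"wz": 0,"jaw": 1}
    - {"tx": 0,"ty": 0,"tz": -12,"wx": 0,"wy": 0,"wz": 0,"jaw": 1}
    - {"tx": 0,"ty": 0,"tz": -12.5,"wx": 0,"wy": 0,"wz": 0,"jaw": 1}
    - {"tx": 0,"ty": 0,"tz": -12.5,"wx": 0,"wy": 0,"wz": 0,"jaw": 1}

```text
clock: 10.5
ee_pos: [0.5214, 0.0786, 0.228]
tool_rot: [3.112, 0.419, 0.007]
contact_force: [0.7, 0.0, -2.8]
opening: 0.62
```

```bash
python3 - <<'E'
from h import *
s=st(); go(*rk(.01,-.134),.227)
p,d=arm.capture('side'); cv2.imwrite('pics/s7.png',cv2.resize(p[50:330,120:450,::-1],None,fx=2,fy=2))
E
```

```text
clk 10.5 pos [0.5214 0.0786 0.228 ] yaw 15.33 zax [ 0.005 -0.001 -1.   ] F [ 0.7  0.  -2.8] op 0.62 q [ 0.13  0.27  1.84 -0.    1.02  1.43]
t cm [ 0.78 13.34  0.13] w [ 0.002 -0.004 -0.001]
```

View pics/s7.png

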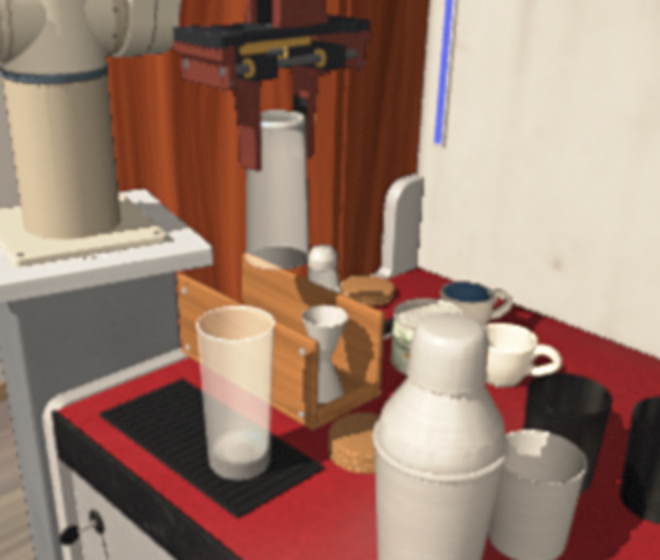

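Request:
jog_arm:
  commands:
    - {"tx": 0,"ty": 0.7,"tz": 0,"wx": 0,"wy": 0,"wz": 0,"jaw": 1}
    - {"tx": 0,"ty": 2,"tz": 0,"wx": 0,"wy": 0,"wz": 0,"jaw": 1}
    - {"tx": 0,"ty": 4,"tz": 0,"wx": 0,"wy": 0,"wz": 0,"jaw": 1}
    - {"tx": 0.2,"ty": 6,"tz": 0,"wx": 0,"wy": 0,"wz": 0,"jaw": 1}
    - {"tx": 0.4,"ty": 8,"tz": 0,"wx": 0,"wy": 0,"wz": 0,"jaw": 1}
    - {"tx": 0.6,"ty": 10,"tz": 0,"wx": 0,"wy": 0,"wz": 0,"jaw": 1}
    - {"tx": 0.8,"ty": 12,"tz": 0,"wx": 0,"wy": -0.004,"wz": 0,"jaw": 1}
    - {"tx": 0.8,"ty": 13,"tz": 0,"wx": 0,"wy": -0.004,"wz": 0,"jaw": 1}
    - {"tx": 0.8,"ty": 13.3,"tz": 0,"wx": 0,"wy": -0.004,"wz": 0,"jaw": 1}
    - {"tx": 0.8,"ty": 13.3,"tz": 0,"wx": 0,"wy": -0.004,"wz": 0,"jaw": 1}
    - {"tx": 0.8,"ty": 13.3,"tz": 0,"wx": 0,"wy": -0.004,"wz": 0,"jaw": 1}

```text
clock: 11.47
ee_pos: [0.5629, -0.0474, 0.2263]
tool_rot: [3.113, 0.418, -0.005]
contact_force: [0.0, 1.1, -3.1]
opening: 0.619
```

```bash
python3 - <<'E'
from h import *
s=st(); go(*rk(.01,-.134),.0996)
p,d=arm.capture('side'); cv2.imwrite('pics/s8.png',cv2.resize(p[50:330,120:450,::-1],None,fx=2,fy=2))
E
```

```text
clk 11.47 pos [ 0.5629 -0.0474  0.2263] yaw 15.3 zax [-0.003 -0.001 -1.   ] F [ 0.   1.1 -3.1] op 0.619 q [-0.1   0.33  1.76 -0.    1.05  1.2 ]
t cm [ 0.16  0.08 12.67] w [ 0.001  0.003 -0.002]
```

View pics/s8.png

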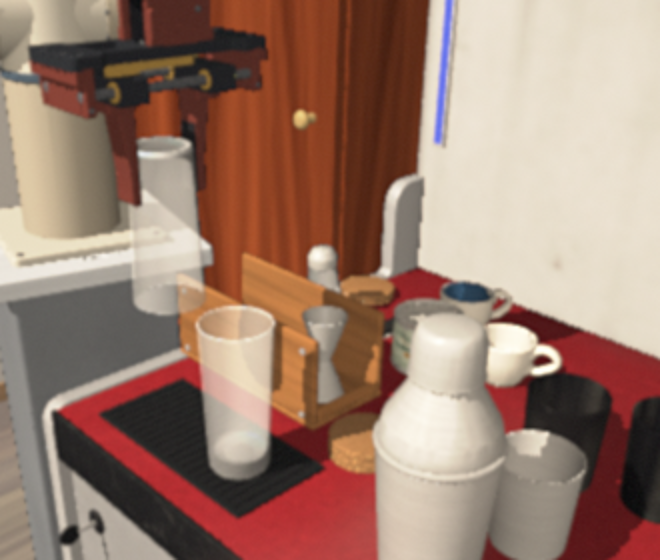

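Request:
jog_arm:
  commands:
    - {"tx": 0.1,"ty": 0,"tz": 2,"wx": 0,"wy": 0,"wz": 0,"jaw": 1}
    - {"tx": 0.15,"ty": 0.05,"tz": 4.5,"wx": 0,"wy": 0,"wz": 0,"jaw": 1}
    - {"tx": 0.15,"ty": 0.05,"tz": 7,"wx": 0,"wy": 0.003,"wz": 0,"jaw": 1}
    - {"tx": 0.15,"ty": 0.05,"tz": 9,"wx": 0,"wy": 0.003,"wz": 0,"jaw": 1}
    - {"tx": 0.15,"ty": 0.05,"tz": 10.5,"wx": 0,"wy": 0.003,"wz": 0,"jaw": 1}
    - {"tx": 0.15,"ty": 0.05,"tz": 11.5,"wx": 0,"wy": 0.003,"wz": 0,"jaw": 1}
    - {"tx": 0.15,"ty": 0.05,"tz": 12,"wx": 0,"wy": 0.003,"wz": 0,"jaw": 1}
    - {"tx": 0.15,"ty": 0.05,"tz": 12.2,"wx": 0,"wy": 0.003,"wz": 0,"jaw": 1}
    - {"tx": 0.15,"ty": 0.05,"tz": 12.3,"wx": 0,"wy": 0.003,"wz": 0,"jaw": 1}
    - {"tx": 0.15,"ty": 0.05,"tz": 12.3,"wx": 0,"wy": 0.003,"wz": 0,"jaw": 1}

```text
clock: 12.35
ee_pos: [0.5648, -0.0472, 0.1042]
tool_rot: [3.112, 0.42, 0.003]
contact_force: [-0.4, 0.2, -3.2]
opening: 0.616
```

```bash
python3 - <<'E'
from h import *
s=st(); go(*rk(.01,-.134),.0996)
E
```

```text
clk 12.35 pos [ 0.5648 -0.0472  0.1042] yaw 15.36 zax [ 0.002 -0.001 -1.   ] F [-0.4  0.2 -3.2] op 0.616 q [-0.1   0.5   1.84 -0.    0.8   1.2 ]
t cm [-0.07  0.05  0.46] w [ 0.001 -0.001 -0.001]
```

Request:
jog_arm:
  commands:
    - {"tx": 0,"ty": 0,"tz": 0.2,"wx": 0,"wy": 0,"wz": 0,"jaw": 1}
    - {"tx": 0,"ty": 0,"tz": 0.35,"wx": 0,"wy": 0,"wz": 0,"jaw": 1}
    - {"tx": 0,"ty": 0,"tz": 0.45,"wx": 0,"wy": 0,"wz": 0,"jaw": 1}
    - {"tx": 0,"ty": 0,"tz": 0.5,"wx": 0,"wy": 0,"wz": 0,"jaw": 1}
    - {"tx": 0,"ty": 0,"tz": 0.5,"wx": 0,"wy": 0,"wz": 0,"jaw": 1}

```text
clock: 12.77
ee_pos: [0.5653, -0.0472, 0.0997]
tool_rot: [3.112, 0.419, 0.004]
contact_force: [-0.1, 0.8, 1.5]
opening: 0.618
```

```bash
python3 - <<'E'
from h import *
s=st(); go(*rk(.01,-.134),.0996)
E
```

```text
clk 12.77 pos [ 0.5653 -0.0472  0.0997] yaw 15.35 zax [ 0.003 -0.001 -1.   ] F [-0.1  0.8  1.5] op 0.618 q [-0.1   0.51  1.84 -0.    0.79  1.2 ]
t cm [-0.12  0.04  0.01] w [ 0.001 -0.003 -0.001]
```

Request:
jog_arm:
  commands:
    - {"tx": 0,"ty": 0,"tz": 0,"wx": 0,"wy": 0,"wz": 0,"jaw": 0.37}
    - {"tx": 0,"ty": 0,"tz": 0,"wx": 0,"wy": 0,"wz": 0,"jaw": 0.33}
    - {"tx": 0,"ty": 0,"tz": 0,"wx": 0,"wy": 0,"wz": 0,"jaw": 0.25}
    - {"tx": 0,"ty": 0,"tz": 0,"wx": 0,"wy": 0,"wz": 0,"jaw": 0.1}
    - {"tx": 0,"ty": 0,"tz": 0,"wx": 0,"wy": 0,"wz": 0,"jaw": 0}
    - {"tx": 0,"ty": 0,"tz": 0,"wx": 0,"wy": 0,"wz": 0,"jaw": 0}
    - {"tx": 0,"ty": 0,"tz": -1,"wx": 0,"wy": 0,"wz": 0,"jaw": 0}
    - {"tx": 0,"ty": 0,"tz": -3,"wx": 0,"wy": 0,"wz": 0,"jaw": 0}
    - {"tx": 0,"ty": 0,"tz": -6,"wx": 0,"wy": 0,"wz": 0,"jaw": 0}
    - {"tx": 0,"ty": 0,"tz": -9,"wx": 0,"wy": 0,"wz": 0,"jaw": 0}
    - {"tx": 0,"ty": 0,"tz": -10,"wx": 0,"wy": 0,"wz": 0,"jaw": 0}
    - {"tx": 0,"ty": 0,"tz": -10,"wx": 0,"wy": 0,"wz": 0,"jaw": 0}

```text
clock: 13.77
ee_pos: [0.567, -0.0474, 0.2032]
tool_rot: [3.111, 0.419, 0.014]
contact_force: [-0.0, -0.2, -0.1]
opening: 0.998
```

```bash
python3 - <<'E'
from h import *
s=st(); go(*rk(.01,-.134),.0996)
for y in (YAW+np.pi/2,): go(.5823,.0983,.2,y)
p,d=arm.capture('side'); cv2.imwrite('pics/s9.png',cv2.resize(p[50:330,120:450,::-1],None,fx=2,fy=2))
E
```

```text
clk 13.77 pos [ 0.567  -0.0474  0.2032] yaw 15.35 zax [ 0.009 -0.001 -1.   ] F [-0.  -0.2 -0.1] op 0.998 q [-0.1   0.36  1.78 -0.    0.99  1.2 ]
t cm [-0.37 -0.06 10.36] w [ 0.004 -0.008 -0.001]
t cm [  5.33 -13.64   0.31] w [ 0.01  -0.004 -1.572]
```

View pics/s9.png

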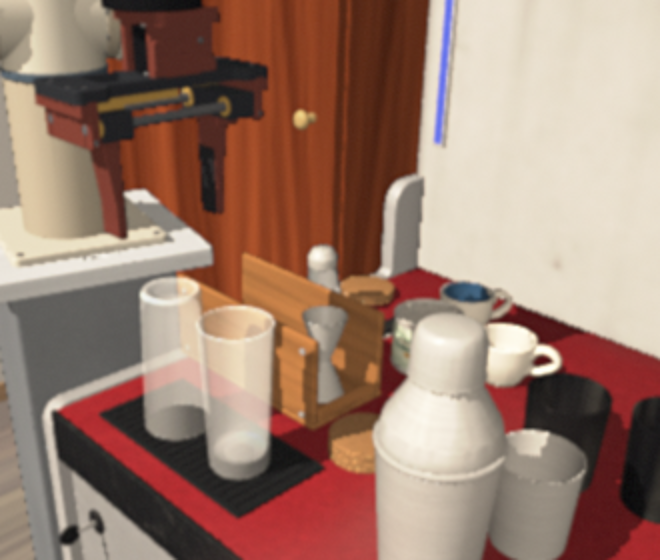

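Request:
jog_arm:
  commands:
    - {"tx": 0.3,"ty": -1,"tz": 0,"wx": 0,"wy": 0,"wz": -0.12,"jaw": 0}
    - {"tx": 0.8,"ty": -2,"tz": 0,"wx": 0,"wy": 0,"wz": -0.24,"jaw": 0}
    - {"tx": 1.3,"ty": -3,"tz": 0,"wx": 0,"wy": 0,"wz": -0.36,"jaw": 0}
    - {"tx": 1.8,"ty": -4.5,"tz": 0,"wx": 0,"wy": 0,"wz": -0.48,"jaw": 0}
    - {"tx": 2.3,"ty": -6,"tz": 0,"wx": 0,"wy": 0,"wz": -0.6,"jaw": 0}
    - {"tx": 2.8,"ty": -7,"tz": 0,"wx": 0,"wy": 0,"wz": -0.72,"jaw": 0}
    - {"tx": 3.3,"ty": -8,"tz": 0,"wx": 0,"wy": 0,"wz": -0.84,"jaw": 0}
    - {"tx": 3.8,"ty": -9,"tz": 0,"wx": 0,"wy": 0,"wz": -0.96,"jaw": 0}
    - {"tx": 4.3,"ty": -10,"tz": 0,"wx": 0,"wy": 0,"wz": -1.08,"jaw": 0}
    - {"tx": 4.7,"ty": -11,"tz": 0,"wx": 0,"wy": 0,"wz": -1.2,"jaw": 0}
    - {"tx": 5,"ty": -12,"tz": 0.2,"wx": 0,"wy": 0,"wz": -1.32,"jaw": 0}
    - {"tx": 5.2,"ty": -13,"tz": 0.2,"wx": 0.01,"wy": -0.004,"wz": -1.44,"jaw": 0}
    - {"tx": 5.3,"ty": -13.6,"tz": 0.2,"wx": 0.01,"wy": -0.004,"wz": -1.55,"jaw": 0}
    - {"tx": 5.3,"ty": -13.6,"tz": 0.3,"wx": 0.01,"wy": -0.004,"wz": -1.572,"jaw": 0}
    - {"tx": 5.3,"ty": -13.6,"tz": 0.3,"wx": 0.01,"wy": -0.004,"wz": -1.572,"jaw": 0}
    - {"tx": 5.3,"ty": -13.6,"tz": 0.3,"wx": 0.01,"wy": -0.004,"wz": -1.572,"jaw": 0}

```text
clock: 15.15
ee_pos: [0.5801, 0.0975, 0.1968]
tool_rot: [-1.904, -2.493, 0.006]
contact_force: [0.3, -0.6, -0.1]
opening: 1.001
```

```bash
python3 - <<'E'
from h import *
Y2=YAW+np.pi/2
s=st(); go(.5825,.0988,.055,Y2)
p,d=arm.capture('wrist'); T=c2w('wrist',s);cv2.imwrite('pics/w10.png',p[:,:,::-1]); np.savez('w10.npz',p=p,d=d,T=T)
E
```

```text
clk 15.15 pos [0.5801 0.0975 0.1968] yaw 105.24 zax [-0.006 -0.    -1.   ] F [ 0.3 -0.6 -0.1] op 1.001 q [ 0.15  0.4   1.73  0.    1.01 -0.12]
t cm [ 0.04  0.34 14.17] w [-0.006 -0.001 -0.003]
```

View pics/w10.png

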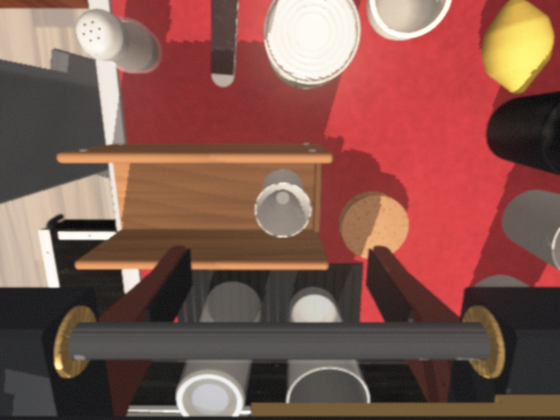

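```bash
python3 - <<'E'
from h import *
T=np.load('w10.npz')['T']; print(onplane('wrist',(282.5,209),.091,T)); go(.5828,.0992,.05,YAW+np.pi/2)
E
```

```text
[[0.58243409 0.10068067 0.091     ]]
t cm [ 0.09  0.35 14.71] w [-0.005 -0.001 -0.003]
```

Request:
jog_arm:
  commands:
    - {"tx": 0,"ty": 0.2,"tz": 3,"wx": -0.006,"wy": 0,"wz": -0.003,"jaw": 0}
    - {"tx": 0.1,"ty": 0.3,"tz": 5.5,"wx": -0.006,"wy": 0,"wz": -0.003,"jaw": 0}
    - {"tx": 0.1,"ty": 0.3,"tz": 8,"wx": -0.006,"wy": 0,"wz": -0.003,"jaw": 0}
    - {"tx": 0.1,"ty": 0.3,"tz": 8,"wx": -0.006,"wy": 0,"wz": -0.003,"jaw": 0}
    - {"tx": 0.1,"ty": 0.3,"tz": 8,"wx": -0.006,"wy": 0,"wz": -0.003,"jaw": 0}

```text
clock: 15.62
ee_pos: [0.5816, 0.0987, 0.1162]
tool_rot: [-1.904, -2.496, 0.001]
contact_force: [-0.5, -0.3, 0.7]
opening: 1.003
```

```bash
python3 - <<'E'
from h import *
s=st(); go(.5825,.0988,.047,YAW+np.pi/2)
E
```

```text
clk 15.62 pos [0.5816 0.0987 0.1162] yaw 105.32 zax [-0.002  0.001 -1.   ] F [-0.5 -0.3  0.7] op 1.003 q [ 0.15  0.51  1.78  0.    0.86 -0.12]
t cm [-0.02  0.1   6.92] w [-0.002 -0.002 -0.001]
```

Request:
jog_arm:
  commands:
    - {"tx": 0.05,"ty": 0.1,"tz": 2,"wx": 0,"wy": 0,"wz": 0,"jaw": 0}
    - {"tx": 0.05,"ty": 0.1,"tz": 4,"wx": 0,"wy": 0,"wz": 0,"jaw": 0}
    - {"tx": 0.05,"ty": 0.1,"tz": 6,"wx": 0,"wy": 0,"wz": 0,"jaw": 0}
    - {"tx": 0.05,"ty": 0.1,"tz": 6.9,"wx": 0,"wy": 0,"wz": 0,"jaw": 0}
    - {"tx": 0.05,"ty": 0.1,"tz": 6.9,"wx": 0,"wy": 0,"wz": 0,"jaw": 0}
    - {"tx": 0.05,"ty": 0.1,"tz": 6.9,"wx": 0,"wy": 0,"wz": 0,"jaw": 0}

```text
clock: 16.12
ee_pos: [0.583, 0.0995, 0.0482]
tool_rot: [-1.905, -2.496, -0.0]
contact_force: [-0.1, -1.2, 0.3]
opening: 1.002
```

```bash
python3 - <<'E'
from h import *
s=st(); go(.5825,.0993,.047,YAW+np.pi/2)
p,d=arm.capture('side'); cv2.imwrite('pics/s11.png',cv2.resize(p[50:330,120:450,::-1],None,fx=2,fy=2))
E
```

```text
clk 16.12 pos [0.583  0.0995 0.0482] yaw 105.29 zax [-0.001  0.001 -1.   ] F [-0.1 -1.2  0.3] op 1.002 q [ 0.15  0.62  1.79  0.    0.73 -0.12]
t cm [-0.   -0.06  0.12] w [-0.001 -0.002 -0.002]
```

View pics/s11.png

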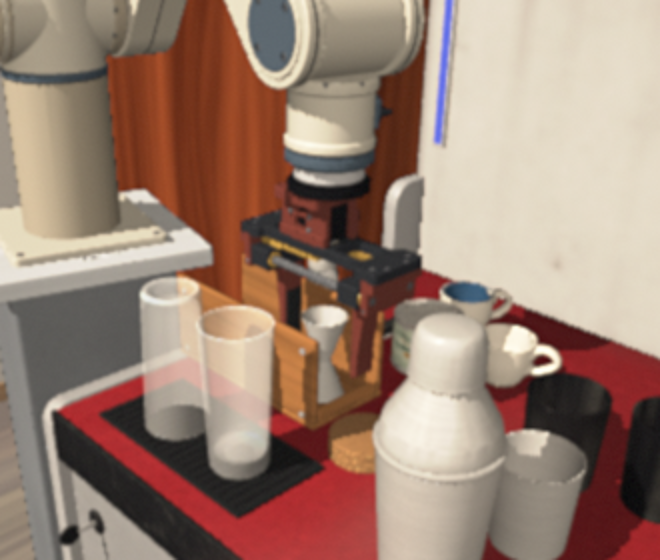

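Request:
jog_arm:
  commands:
    - {"tx": 0,"ty": -0.05,"tz": 0.1,"wx": 0,"wy": 0,"wz": 0,"jaw": 0.2}
    - {"tx": 0,"ty": -0.05,"tz": 0.1,"wx": 0,"wy": 0,"wz": 0,"jaw": 0.3}
    - {"tx": 0,"ty": -0.05,"tz": 0.1,"wx": 0,"wy": 0,"wz": 0,"jaw": 0.38}
    - {"tx": 0,"ty": -0.05,"tz": 0.1,"wx": 0,"wy": 0,"wz": 0,"jaw": 0.42}
    - {"tx": 0,"ty": -0.05,"tz": 0.1,"wx": 0,"wy": 0,"wz": 0,"jaw": 0.45}
    - {"tx": 0,"ty": -0.05,"tz": 0.1,"wx": 0,"wy": 0,"wz": 0,"jaw": 0.48}
    - {"tx": 0,"ty": -0.05,"tz": 0.1,"wx": 0,"wy": 0,"wz": 0,"jaw": 0.51}
    - {"tx": 0,"ty": -0.05,"tz": 0.1,"wx": 0,"wy": 0,"wz": 0,"jaw": 0.6}
    - {"tx": 0,"ty": -0.05,"tz": 0.1,"wx": 0,"wy": 0,"wz": 0,"jaw": 1}
    - {"tx": 0,"ty": -0.05,"tz": 0.1,"wx": 0,"wy": 0,"wz": 0,"jaw": 1}
  force: 15

```text
clock: 17.0
ee_pos: [0.5828, 0.0994, 0.0476]
tool_rot: [-1.905, -2.496, -0.001]
contact_force: [-0.9, -0.7, 1.0]
opening: 0.501
```

```bash
python3 - <<'E'
from h import *
s=st(); go(.5825,.0993,.18,YAW+np.pi/2)
E
```

```text
clk 17.0 pos [0.5828 0.0994 0.0476] yaw 105.3 zax [-0.001  0.001 -1.   ] F [-0.9 -0.7  1. ] op 0.501 q [ 0.15  0.62  1.8   0.    0.73 -0.12]
t cm [  0.02  -0.04 -13.24] w [-0.    -0.001 -0.002]
```

Request:
jog_arm:
  commands:
    - {"tx": 0,"ty": 0,"tz": -1,"wx": 0,"wy": 0,"wz": 0,"jaw": 1}
    - {"tx": 0,"ty": 0,"tz": -3,"wx": 0,"wy": 0,"wz": 0,"jaw": 1}
    - {"tx": 0,"ty": 0,"tz": -5.5,"wx": 0,"wy": 0,"wz": 0,"jaw": 1}
    - {"tx": 0,"ty": 0,"tz": -8,"wx": 0,"wy": 0,"wz": 0,"jaw": 1}
    - {"tx": 0,"ty": 0,"tz": -10.5,"wx": 0,"wy": 0,"wz": 0,"jaw": 1}
    - {"tx": 0,"ty": -0.5,"tz": -12,"wx": 0,"wy": 0,"wz": 0,"jaw": 1}
    - {"tx": 0,"ty": -2.5,"tz": -12.5,"wx": 0,"wy": 0,"wz": 0,"jaw": 1}
    - {"tx": 0,"ty": -5,"tz": -12.5,"wx": 0,"wy": 0,"wz": 0,"jaw": 1}
    - {"tx": 0,"ty": -7.5,"tz": -12.5,"wx": 0,"wy": 0,"wz": 0,"jaw": 1}
    - {"tx": 0,"ty": -10,"tz": -12.5,"wx": 0,"wy": 0,"wz": 0,"jaw": 1}
    - {"tx": 0,"ty": -12.5,"tz": -12.5,"wx": 0,"wy": 0,"wz": 0,"jaw": 1}
    - {"tx": 0,"ty": -14.5,"tz": -12.5,"wx": 0,"wy": 0,"wz": 0,"jaw": 1}
    - {"tx": 0,"ty": -15,"tz": -12.5,"wx": 0,"wy": 0,"wz": 0,"jaw": 1}
    - {"tx": 0,"ty": -15,"tz": -12.5,"wx": 0,"wy": 0,"wz": 0,"jaw": 1}

```text
clock: 18.17
ee_pos: [0.4375, 0.0595, 0.1732]
tool_rot: [-1.906, -2.496, -0.001]
contact_force: [0.9, -0.0, -0.8]
opening: 0.498
```

```bash
python3 - <<'E'
from h import *
s=st(); go(.3915,.2686,.165,YAW+np.pi/2)
p,d=arm.capture('side'); cv2.imwrite('pics/s12.png',p[:,:,::-1])
p,d=arm.capture('top'); cv2.imwrite('pics/t12.png',p[:,:,::-1])
E
```

```text
clk 18.17 pos [0.4375 0.0595 0.1732] yaw 105.28 zax [-0.     0.001 -1.   ] F [ 0.9 -0.  -0.8] op 0.498 q [ 0.11  0.23  2.06  0.    0.85 -0.16]
t cm [21.38  1.08  0.85] w [ 0.    -0.001 -0.002]
```

View pics/s12.png

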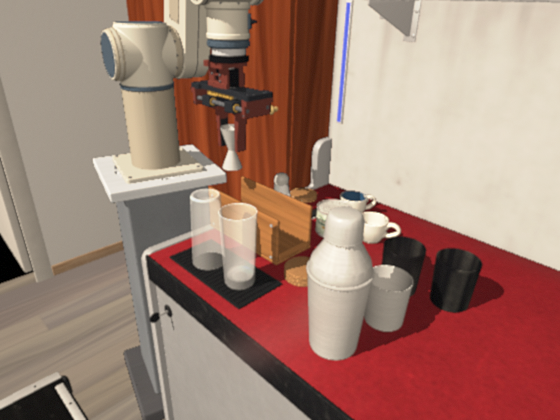

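View pics/t12.png

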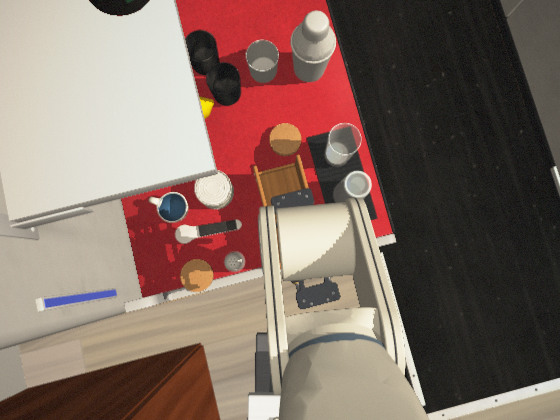

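```bash
python3 - <<'E'
from h import *
W=cloud('top',np.load('top0d.npy')); 
for u,v in [(200,348),(195,350),(150,365),(225,400),(100,380),(195,385),(140,400),(50,380)]: print((u,v),np.round(W[v,u],3))
W=cloud('side',np.load('side0d.npy')); 
for u,v in [(310,20),(290,100),(240,60),(190,110),(325,150),(200,30)]: print((u,v),np.round(W[v,u],3))
E
```

```text
(200, 348) [ 0.127  0.368 -0.737]
(195, 350) [ 0.127  0.379 -0.694]
(150, 365) [ 0.094  0.506 -0.596]
(225, 400) [-0.086  0.292 -0.896]
(100, 380) [ 0.054  0.652 -0.562]
(195, 385) [ 0.049  0.35  -0.532]
(140, 400) [ 0.123  0.393 -0.059]
(50, 380) [-0.022  0.955 -0.901]
(310, 20) [0.111 0.449 0.396]
(290, 100) [0.123 0.384 0.181]
(240, 60) [-0.076  0.315  0.273]
(190, 110) [-0.379  0.237  0.058]
(325, 150) [0.349 0.361 0.098]
(200, 30) [-0.286  0.263  0.347]
```

```bash
python3 - <<'E'
from h import *
p=np.load('side0p.npy');W=cloud('side',np.load('side0d.npy'))
hsv=cv2.cvtColor(p,cv2.COLOR_RGB2HSV)
m=(hsv[...,1]<50); m[:,:312]=0;m[:,331:]=0;m[:136]=0;m[187:]=0
q=W[m]; q=q[np.isfinite(q[:,0])]; q=q[(q[:,1]<.6)]
print(len(q),np.percentile(q,[1,25,50,75,99],axis=0))
for r in (140,150,165,180): print(r,[np.round(W[r,u],3).tolist() for u in range(310,334,4)])
E
```

```text
857 [[0.33406917 0.32608842 0.00155411]
 [0.34467281 0.33364639 0.03306436]
 [0.34845338 0.35054768 0.0655666 ]
 [0.3521628  0.36808613 0.09704137]
 [0.35747871 0.38849494 0.12560726]]
140 [[0.103, 0.476, 0.041], [0.098, 0.495, 0.037], [0.337, 0.345, 0.124], [0.342, 0.354, 0.124], [0.349, 0.362, 0.125], [0.342, 0.379, 0.121]]
150 [[0.099, 0.481, 0.006], [0.343, 0.33, 0.101], [0.356, 0.334, 0.104], [0.35, 0.35, 0.1], [0.348, 0.365, 0.097], [0.34, 0.383, 0.092]]
165 [[0.102, 0.483, -0.046], [0.349, 0.329, 0.062], [0.357, 0.336, 0.063], [0.353, 0.352, 0.059], [0.347, 0.369, 0.054], [0.339, 0.388, 0.049]]
180 [[0.101, 0.487, -0.101], [0.35, 0.331, 0.02], [0.356, 0.34, 0.02], [0.349, 0.358, 0.014], [0.346, 0.374, 0.01], [0.344, 0.388, 0.007]]
```

Request:
jog_arm:
  commands:
    - {"tx": 1,"ty": 0,"tz": 0,"wx": 0,"wy": 0,"wz": 0,"jaw": 1}
    - {"tx": 3,"ty": 0,"tz": 0,"wx": 0,"wy": 0,"wz": 0,"jaw": 1}
    - {"tx": 5.5,"ty": 0,"tz": 0,"wx": 0,"wy": 0,"wz": 0,"jaw": 1}
    - {"tx": 8,"ty": 0.2,"tz": 0,"wx": 0,"wy": 0,"wz": 0,"jaw": 1}
    - {"tx": 10.5,"ty": 0.4,"tz": 0,"wx": 0,"wy": 0,"wz": 0,"jaw": 1}
    - {"tx": 13,"ty": 0.6,"tz": 0,"wx": 0,"wy": 0,"wz": 0,"jaw": 1}
    - {"tx": 15.5,"ty": 0.8,"tz": 0,"wx": 0,"wy": 0,"wz": 0,"jaw": 1}
    - {"tx": 18,"ty": 1,"tz": 0.2,"wx": 0,"wy": 0,"wz": 0,"jaw": 1}
    - {"tx": 20,"ty": 1.1,"tz": 0.5,"wx": 0,"wy": 0,"wz": 0,"jaw": 1}
    - {"tx": 21,"ty": 1.1,"tz": 0.8,"wx": 0,"wy": 0,"wz": 0,"jaw": 1}
    - {"tx": 21.4,"ty": 1.1,"tz": 0.8,"wx": 0,"wy": 0,"wz": 0,"jaw": 1}
    - {"tx": 21.4,"ty": 1.1,"tz": 0.8,"wx": 0,"wy": 0,"wz": 0,"jaw": 1}
    - {"tx": 21.4,"ty": 1.1,"tz": 0.8,"wx": 0,"wy": 0,"wz": 0,"jaw": 1}

```text
clock: 19.35
ee_pos: [0.394, 0.269, 0.1655]
tool_rot: [1.906, 2.497, 0.003]
contact_force: [-0.6, -0.4, -0.3]
opening: 0.496
```

```bash
python3 - <<'E'
from h import *
s=st(); go(.3915,.2686,.0536,YAW+np.pi/2)
p,d=arm.capture('side'); cv2.imwrite('pics/s13.png',cv2.resize(p[50:330,120:450,::-1],None,fx=2,fy=2))
p,d=arm.capture('top'); cv2.imwrite('pics/t13.png',p[:,:,::-1])
p,d=arm.capture('wrist'); cv2.imwrite('pics/w13.png',p[:,:,::-1])
E
```

```text
clk 19.35 pos [0.394  0.269  0.1655] yaw 105.31 zax [ 0.001  0.001 -1.   ] F [-0.6 -0.4 -0.3] op 0.496 q [0.57 0.29 2.   0.   0.85 0.31]
t cm [ 0.02 -0.27 11.19] w [ 0.002 -0.001 -0.002]
```

View pics/s13.png

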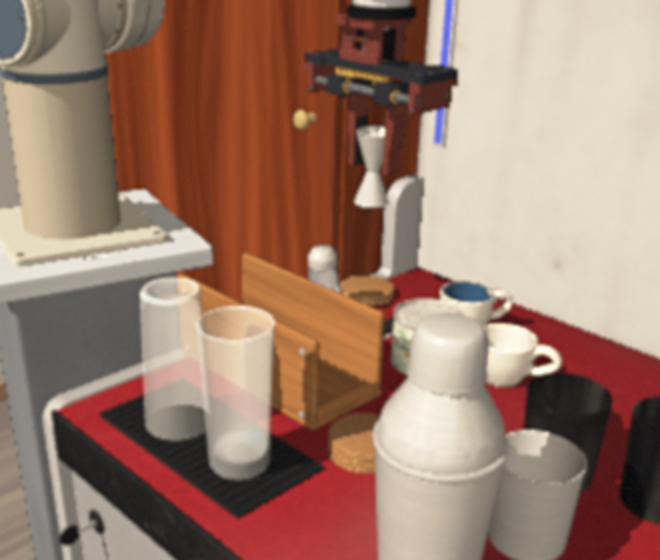

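View pics/w13.png

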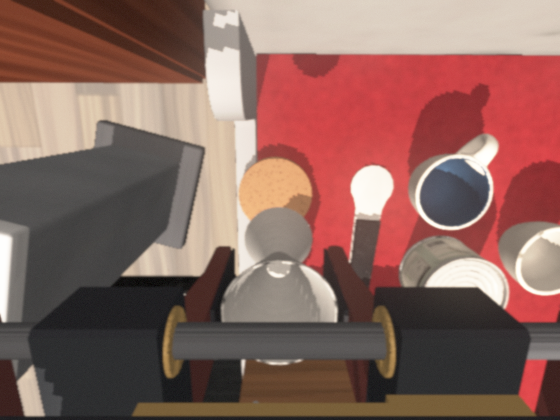

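```bash
python3 - <<'E'
from h import *
s=arm.sense();T=c2w('wrist',s); print(onplane('wrist',(275.5,193.5),.012,T)); st()
p=cv2.imread('pics/w13.png'); hsv=cv2.cvtColor(p,cv2.COLOR_BGR2HSV)
m=((hsv[...,0]>8)&(hsv[...,0]<22)&(hsv[...,1]>90)&(hsv[...,2]>90)).astype(np.uint8); m[:150]=0;m[215:]=0;m[:,:236]=0;m[:,316:]=0
c=max(cv2.findContours(m,0,cv2.CHAIN_APPROX_NONE)[0],key=len)[:,0]; c=c[(c[:,1]<205)]
w=onplane('wrist',c,.012,T)[:,:2]; A=np.c_[2*w,np.ones(len(w))]; x=np.linalg.lstsq(A,(w**2).sum(1),rcond=None)[0]; print(x[:2],np.sqrt(x[2]+x[0]**2+x[1]**2),len(w))
E
```

```text
[[0.39114575 0.27213929 0.012     ]]
clk 19.5 pos [0.3942 0.2685 0.1658] yaw 105.23 zax [ 0.002  0.001 -1.   ] F [-1.1 -0.7  0.1] op 0.495 q [0.57 0.29 2.   0.   0.85 0.31]
[0.39073276 0.27232874] 0.03287905733525308 125
```

Request:
jog_arm:
  commands:
    - {"tx": 0.1,"ty": -0.1,"tz": 1.5,"wx": 0,"wy": 0,"wz": 0,"jaw": 1}
    - {"tx": 0.2,"ty": -0.3,"tz": 4,"wx": 0,"wy": 0,"wz": 0,"jaw": 1}
    - {"tx": 0.2,"ty": -0.3,"tz": 6.5,"wx": 0,"wy": 0,"wz": 0,"jaw": 1}
    - {"tx": 0.2,"ty": -0.3,"tz": 8.5,"wx": 0,"wy": 0,"wz": 0,"jaw": 1}
    - {"tx": 0.2,"ty": -0.3,"tz": 10,"wx": 0,"wy": 0,"wz": 0,"jaw": 1}
    - {"tx": 0.2,"ty": -0.3,"tz": 10.6,"wx": 0,"wy": 0,"wz": 0,"jaw": 1}
    - {"tx": 0.2,"ty": -0.3,"tz": 10.8,"wx": 0,"wy": 0,"wz": 0,"jaw": 1}
    - {"tx": 0.2,"ty": -0.3,"tz": 10.8,"wx": 0,"wy": 0,"wz": 0,"jaw": 1}
    - {"tx": 0.2,"ty": -0.3,"tz": 10.8,"wx": 0,"wy": 0,"wz": 0,"jaw": 1}

```text
clock: 20.25
ee_pos: [0.3917, 0.2699, 0.0585]
tool_rot: [1.908, 2.495, 0.005]
contact_force: [-0.1, -0.0, -0.7]
opening: 0.498
```

```bash
python3 - <<'E'
from h import *
s=st(); go(.391,.2698,.0536,YAW+np.pi/2)
p,d=arm.capture('top'); cv2.imwrite('pics/t14.png',cv2.resize(p[110:310,110:410,::-1],None,fx=2.6,fy=2.6,interpolation=cv2.INTER_CUBIC))
p,d=arm.capture('wrist'); cv2.imwrite('pics/w14.png',p[:,:,::-1])
E
```

```text
clk 20.25 pos [0.3917 0.2699 0.0585] yaw 105.2 zax [ 0.003  0.002 -1.   ] F [-0.1 -0.  -0.7] op 0.498 q [0.58 0.48 2.05 0.   0.6  0.31]
t cm [ 0.01 -0.07  0.49] w [ 0.003 -0.001 -0.004]
```

View pics/w14.png

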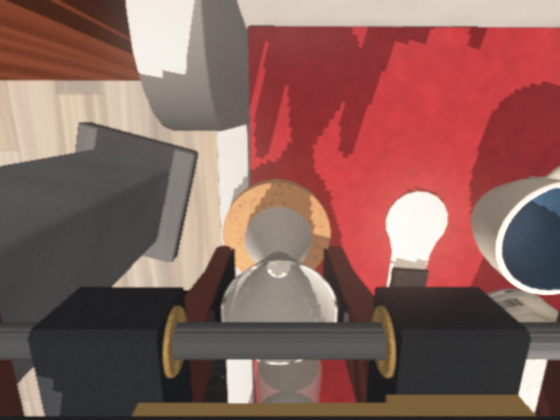

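View pics/t14.png

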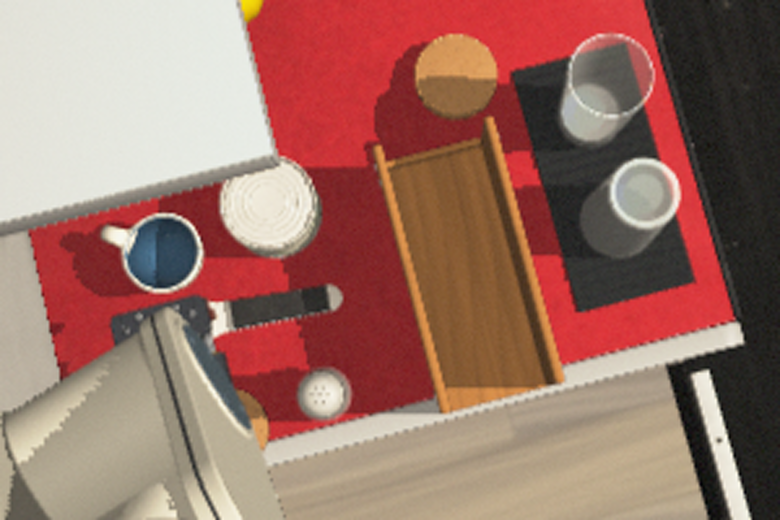

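```bash
python3 - <<'E'
from h import *
T=c2w('wrist'); 
p=cv2.imread('pics/w14.png'); hsv=cv2.cvtColor(p,cv2.COLOR_BGR2HSV)
m=((hsv[...,0]>8)&(hsv[...,0]<22)&(hsv[...,1]>90)&(hsv[...,2]>90)).astype(np.uint8); m[:172]=0;m[246:]=0;m[:,:218]=0;m[:,338:]=0
def fit(c,z):
    w=onplane('wrist',c,z,T)[:,:2]; A=np.c_[2*w,np.ones(len(w))]; x=np.linalg.lstsq(A,(w**2).sum(1),rcond=None)[0]; print(x[:2],np.sqrt(x[2]+x[0]**2+x[1]**2),len(w))
# outer: first cork pixel per column / row extremes
out=[(u,np.nonzero(m[:,u])[0][0]) for u in range(226,330) if m[:,u].any()]
out=[o for o in out if o[1]<244]; fit(np.array(out,float),.012)
# inner arc: in columns 250..308, last cork pixel before grey
inn=[]
for u in range(248,311):
    r=np.nonzero(m[:,u])[0]
    if len(r): 
        k=r[0]
        while k+1<246 and m[k+1,u]: k+=1
        if k<244: inn.append((u,k+.5))
print(inn[::8]); fit(np.array(inn),.0169); st()
cv2.imwrite('pics/m14.png',np.hstack([cv2.resize(p[160:300,200:360],None,fx=2.4,fy=2.4),cv2.resize(cv2.cvtColor(m[160:300,200:360]*255,cv2.COLOR_GRAY2BGR),None,fx=2.4,fy=2.4)]))
E
```

```text
[0.39021849 0.27373544] 0.032291453109590494 104
[(248, np.float64(223.5)), (256, np.float64(213.5)), (264, np.float64(208.5)), (272, np.float64(206.5)), (280, np.float64(206.5)), (288, np.float64(207.5)), (296, np.float64(211.5)), (304, np.float64(217.5))]
[0.39200845 0.27032139] 0.02097207158231289 63
clk 20.35 pos [0.3917 0.2701 0.0587] yaw 105.22 zax [ 0.003  0.003 -1.   ] F [-0.5 -0.4 -0.9] op 0.502 q [0.58 0.48 2.05 0.   0.6  0.31]
```

View pics/m14.png

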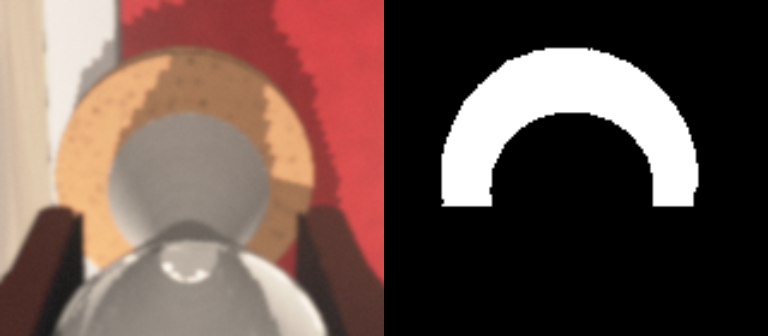

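Request:
jog_arm:
  commands:
    - {"tx": 0.2,"ty": -0.1,"tz": 0.1,"wx": 0,"wy": 0,"wz": 0,"jaw": 1}
    - {"tx": 0.3,"ty": -0.15,"tz": 0.2,"wx": 0.003,"wy": 0,"wz": 0,"jaw": 1}
    - {"tx": 0.3,"ty": -0.15,"tz": 0.3,"wx": 0.003,"wy": 0,"wz": 0,"jaw": 1}
    - {"tx": 0.3,"ty": -0.15,"tz": 0.4,"wx": 0.003,"wy": 0,"wz": 0,"jaw": 1}
    - {"tx": 0.3,"ty": -0.15,"tz": 0.5,"wx": 0.003,"wy": 0,"wz": 0,"jaw": 1}
    - {"tx": 0.3,"ty": -0.15,"tz": 0.5,"wx": 0.003,"wy": 0,"wz": 0,"jaw": 1}
    - {"tx": 0.3,"ty": -0.15,"tz": 0.5,"wx": 0.003,"wy": 0,"wz": 0,"jaw": 1}

```text
clock: 20.93
ee_pos: [0.3901, 0.2731, 0.0544]
tool_rot: [-1.908, -2.496, -0.004]
contact_force: [-0.7, 0.1, 8.4]
opening: 0.505
```

```bash
python3 - <<'E'
from h import *
s=st(); go(.3905,.273,.0536,YAW+np.pi/2)
p,d=arm.capture('wrist'); cv2.imwrite('pics/w15.png',p[:,:,::-1])
E
```

```text
clk 20.93 pos [0.3901 0.2731 0.0544] yaw 105.22 zax [ 0.001  0.002 -1.   ] F [-0.7  0.1  8.4] op 0.505 q [0.58 0.49 2.05 0.   0.6  0.32]
t cm [-0.02  0.04  0.08] w [ 0.002 -0.002 -0.003]
```

View pics/w15.png

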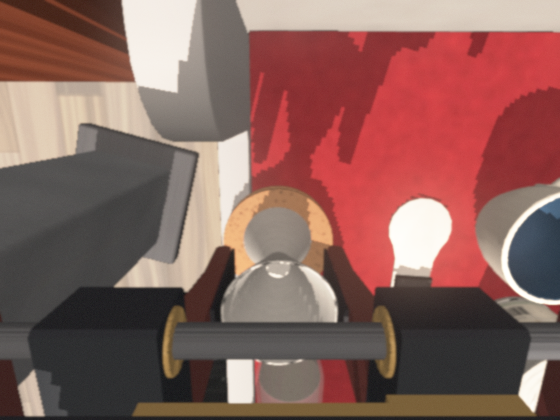

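Request:
jog_arm:
  commands:
    - {"tx": 0,"ty": 0,"tz": -0.05,"wx": 0,"wy": 0,"wz": 0,"jaw": 0.5}
    - {"tx": 0,"ty": 0,"tz": -0.05,"wx": 0,"wy": 0,"wz": 0,"jaw": 0.46}
    - {"tx": 0,"ty": 0,"tz": -0.05,"wx": 0,"wy": 0,"wz": 0,"jaw": 0.4}
    - {"tx": 0,"ty": 0,"tz": -0.05,"wx": 0,"wy": 0,"wz": 0,"jaw": 0.3}
    - {"tx": 0,"ty": 0,"tz": -0.05,"wx": 0,"wy": 0,"wz": 0,"jaw": 0.2}
    - {"tx": 0,"ty": 0,"tz": -0.05,"wx": 0,"wy": 0,"wz": 0,"jaw": 0.1}
    - {"tx": 0,"ty": 0,"tz": -1,"wx": 0,"wy": 0,"wz": 0,"jaw": 0.1}
    - {"tx": 0,"ty": 0,"tz": -3,"wx": 0,"wy": 0,"wz": 0,"jaw": 0.1}
    - {"tx": 0,"ty": 0,"tz": -6,"wx": 0,"wy": 0,"wz": 0,"jaw": 0.1}
    - {"tx": 0,"ty": 0,"tz": -8,"wx": 0,"wy": 0,"wz": 0,"jaw": 0}
    - {"tx": 0,"ty": 0,"tz": -8,"wx": 0,"wy": 0,"wz": 0,"jaw": 0}
    - {"tx": 0,"ty": 0,"tz": -8,"wx": 0,"wy": 0,"wz": 0,"jaw": 0}

```text
clock: 21.98
ee_pos: [0.3906, 0.2733, 0.1357]
tool_rot: [1.907, 2.495, 0.009]
contact_force: [0.2, -0.5, -0.8]
opening: 0.999
```

```bash
python3 - <<'E'
from h import *
s=st(); go(.420,.186,.135,YAW+np.pi/2)
p,d=arm.capture('wrist'); cv2.imwrite('pics/w16.png',p[:,:,::-1])
E
```

```text
clk 21.98 pos [0.3906 0.2733 0.1357] yaw 105.22 zax [ 0.004  0.004 -1.   ] F [ 0.2 -0.5 -0.8] op 0.999 q [0.58 0.34 2.02 0.   0.78 0.32]
t cm [-9.2   0.54  0.05] w [ 0.005 -0.003 -0.003]
```

View pics/w16.png

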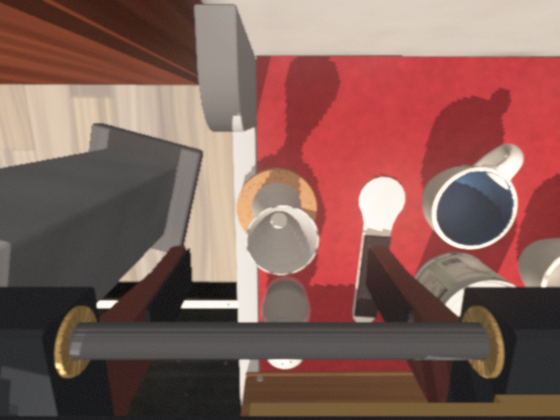

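Request:
jog_arm:
  commands:
    - {"tx": -1.5,"ty": 0,"tz": 0,"wx": 0,"wy": 0,"wz": 0,"jaw": 0}
    - {"tx": -4,"ty": 0.2,"tz": 0,"wx": 0,"wy": 0,"wz": 0,"jaw": 0}
    - {"tx": -7,"ty": 0.5,"tz": 0,"wx": 0.005,"wy": -0.003,"wz": -0.003,"jaw": 0}
    - {"tx": -9,"ty": 0.5,"tz": 0,"wx": 0.005,"wy": -0.003,"wz": -0.003,"jaw": 0}
    - {"tx": -9.2,"ty": 0.5,"tz": 0,"wx": 0.005,"wy": -0.003,"wz": -0.003,"jaw": 0}
    - {"tx": -9.2,"ty": 0.5,"tz": 0,"wx": 0.005,"wy": -0.003,"wz": -0.003,"jaw": 0}
    - {"tx": -9.2,"ty": 0.5,"tz": 0,"wx": 0.005,"wy": -0.003,"wz": -0.003,"jaw": 0}

```text
clock: 22.62
ee_pos: [0.4183, 0.1855, 0.1338]
tool_rot: [-1.904, -2.497, 0.005]
contact_force: [-0.1, -0.1, -0.1]
opening: 1.001
```

```bash
python3 - <<'E'
from h import *
s=st(); go(.420,.186,.035,YAW+np.pi/2)
p,d=arm.capture('wrist'); cv2.imwrite('pics/w17.png',p[:,:,::-1]); np.savez('w17.npz',T=c2w('wrist',s),d=d)
p,d=arm.capture('side'); cv2.imwrite('pics/s17.png',cv2.resize(p[50:330,120:450,::-1],None,fx=2,fy=2))
E
```

```text
clk 22.62 pos [0.4183 0.1855 0.1338] yaw 105.35 zax [-0.003 -0.002 -1.   ] F [-0.1 -0.1 -0.1] op 1.001 q [ 0.39  0.32  2.05 -0.    0.77  0.12]
t cm [0.01 0.21 9.88] w [-0.004  0.001 -0.001]
```

View pics/w17.png

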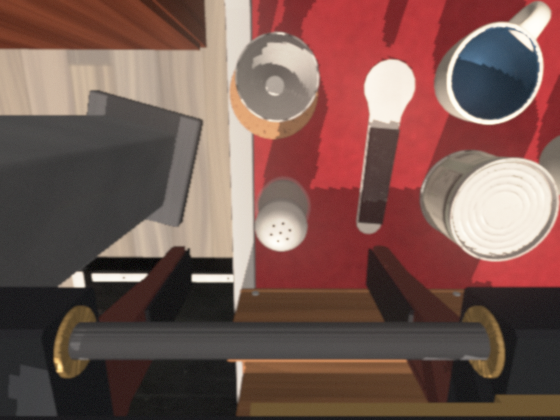

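View pics/s17.png

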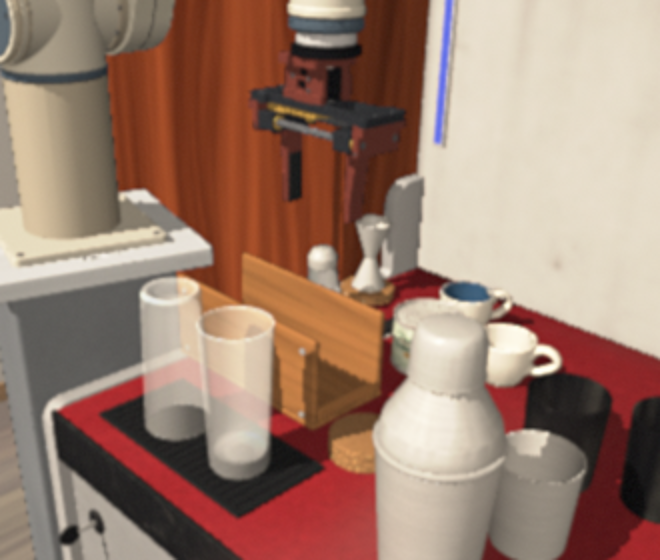

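```bash
python3 - <<'E'
from h import *
z=np.load('w17.npz'); print(onplane('wrist',(282,226),.078,z['T']), onplane('wrist',(275,80),.097,z['T']), 'coaster', onplane('wrist',(274.5,96),.012,z['T'])); st()
E
```

```text
[[0.41976777 0.19017542 0.078     ]] [[0.39271591 0.27333159 0.097     ]] coaster [[0.39218564 0.26918076 0.012     ]]
clk 22.72 pos [0.4185 0.186  0.1341] yaw 105.44 zax [-0.003 -0.001 -1.   ] F [-0.3  0.6 -0.4] op 0.999 q [ 0.39  0.32  2.05 -0.    0.77  0.12]
```

Request:
jog_arm:
  commands:
    - {"tx": 0.15,"ty": 0.2,"tz": 2.5,"wx": 0,"wy": 0,"wz": 0,"jaw": 0}
    - {"tx": 0.15,"ty": 0.2,"tz": 5,"wx": -0.003,"wy": 0,"wz": 0,"jaw": 0}
    - {"tx": 0.15,"ty": 0.2,"tz": 7.5,"wx": -0.003,"wy": 0,"wz": 0,"jaw": 0}
    - {"tx": 0.15,"ty": 0.2,"tz": 9.5,"wx": -0.003,"wy": 0,"wz": 0,"jaw": 0}
    - {"tx": 0.15,"ty": 0.2,"tz": 9.9,"wx": -0.003,"wy": 0,"wz": 0,"jaw": 0}
    - {"tx": 0.15,"ty": 0.2,"tz": 9.9,"wx": -0.003,"wy": 0,"wz": 0,"jaw": 0}
    - {"tx": 0.15,"ty": 0.2,"tz": 9.9,"wx": -0.003,"wy": 0,"wz": 0,"jaw": 0}

```text
clock: 23.3
ee_pos: [0.4198, 0.1885, 0.0354]
tool_rot: [1.902, 2.5, -0.001]
contact_force: [0.2, 1.0, 0.3]
opening: 1.0
```

```bash
python3 - <<'E'
from h import *
s=st(); go(.420,.1875,.035,YAW+np.pi/2)
p,d=arm.capture('wrist'); cv2.imwrite('pics/w18.png',p[:,:,::-1])
E
```

```text
clk 23.3 pos [0.4198 0.1885 0.0354] yaw 105.48 zax [ 0.    -0.001 -1.   ] F [0.2 1.  0.3] op 1.0 q [ 0.4   0.52  2.09 -0.    0.54  0.13]
t cm [-0.1  -0.    0.04] w [0.    0.001 0.001]
```

View pics/w18.png

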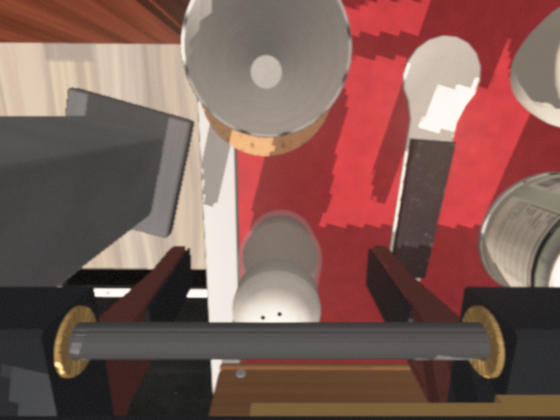

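Request:
jog_arm:
  commands:
    - {"tx": 0,"ty": 0,"tz": 0,"wx": 0,"wy": 0,"wz": 0,"jaw": 0.2}
    - {"tx": 0,"ty": 0,"tz": 0,"wx": 0,"wy": 0,"wz": 0,"jaw": 0.3}
    - {"tx": 0,"ty": 0,"tz": 0,"wx": 0,"wy": 0,"wz": 0,"jaw": 0.38}
    - {"tx": 0,"ty": 0,"tz": 0,"wx": 0,"wy": 0,"wz": 0,"jaw": 0.42}
    - {"tx": 0,"ty": 0,"tz": 0,"wx": 0,"wy": 0,"wz": 0,"jaw": 0.46}
    - {"tx": 0,"ty": 0,"tz": 0,"wx": 0,"wy": 0,"wz": 0,"jaw": 0.49}
    - {"tx": 0,"ty": 0,"tz": 0,"wx": 0,"wy": 0,"wz": 0,"jaw": 0.52}
    - {"tx": 0,"ty": 0,"tz": 0,"wx": 0,"wy": 0,"wz": 0,"jaw": 0.6}
    - {"tx": 0,"ty": 0,"tz": 0,"wx": 0,"wy": 0,"wz": 0,"jaw": 1}
    - {"tx": 0,"ty": 0,"tz": 0,"wx": 0,"wy": 0,"wz": 0,"jaw": 1}
  force: 15

```text
clock: 24.18
ee_pos: [0.4199, 0.1884, 0.0358]
tool_rot: [1.902, 2.499, 0.0]
contact_force: [-1.1, -1.0, 2.4]
opening: 0.444
```

```bash
python3 - <<'E'
from h import *
s=st(); go(.4375,.0595,.17,YAW+np.pi/2)
E
```

```text
clk 24.18 pos [0.4199 0.1884 0.0358] yaw 105.47 zax [ 0.001 -0.    -1.   ] F [-1.1 -1.   2.4] op 0.444 q [ 0.4   0.52  2.09 -0.    0.54  0.13]
t cm [-12.9   -1.73 -13.41] w [0.001 0.001 0.001]
```

Request:
jog_arm:
  commands:
    - {"tx": 0,"ty": 0,"tz": -1,"wx": 0,"wy": 0,"wz": 0,"jaw": 1}
    - {"tx": 0,"ty": 0,"tz": -3,"wx": 0,"wy": 0,"wz": 0,"jaw": 1}
    - {"tx": 0,"ty": 0,"tz": -5.5,"wx": 0,"wy": 0,"wz": 0,"jaw": 1}
    - {"tx": 0,"ty": 0,"tz": -8,"wx": 0,"wy": 0,"wz": 0,"jaw": 1}
    - {"tx": 0,"ty": 0,"tz": -10.5,"wx": 0,"wy": 0,"wz": 0,"jaw": 1}
    - {"tx": 0,"ty": 0,"tz": -12.5,"wx": 0,"wy": 0,"wz": 0,"jaw": 1}
    - {"tx": -1,"ty": -0.2,"tz": -13.4,"wx": 0,"wy": 0,"wz": 0,"jaw": 1}
    - {"tx": -3,"ty": -0.5,"tz": -13.4,"wx": 0,"wy": 0,"wz": 0,"jaw": 1}
    - {"tx": -5.5,"ty": -0.8,"tz": -13.4,"wx": 0,"wy": 0,"wz": 0,"jaw": 1}
    - {"tx": -8,"ty": -1,"tz": -13.4,"wx": 0,"wy": 0,"wz": 0,"jaw": 1}
    - {"tx": -10.5,"ty": -1.4,"tz": -13.4,"wx": 0,"wy": 0,"wz": 0,"jaw": 1}
    - {"tx": -12.5,"ty": -1.7,"tz": -13.4,"wx": 0,"wy": 0,"wz": 0,"jaw": 1}
    - {"tx": -12.9,"ty": -1.7,"tz": -13.4,"wx": 0,"wy": 0,"wz": 0,"jaw": 1}
    - {"tx": -12.9,"ty": -1.7,"tz": -13.4,"wx": 0,"wy": 0,"wz": 0,"jaw": 1}

```text
clock: 25.35
ee_pos: [0.4376, 0.0582, 0.1697]
tool_rot: [1.905, 2.497, -0.0]
contact_force: [-0.2, 0.1, -0.7]
opening: 0.442
```

```bash
python3 - <<'E'
from h import *
s=st(); go(.5825,.0985,.165,YAW+np.pi/2)
p,d=arm.capture('top'); cv2.imwrite('pics/t19.png',cv2.resize(p[110:310,110:410,::-1],None,fx=2.6,fy=2.6,interpolation=cv2.INTER_CUBIC)); np.savez('t19.npz',p=p,d=d)
E
```

```text
clk 25.35 pos [0.4376 0.0582 0.1697] yaw 105.32 zax [ 0. -0. -1.] F [-0.2  0.1 -0.7] op 0.442 q [ 0.11  0.23  2.06 -0.    0.84 -0.16]
t cm [ 0.06 15.04  0.48] w [ 0.     0.001 -0.001]
```

View pics/t19.png

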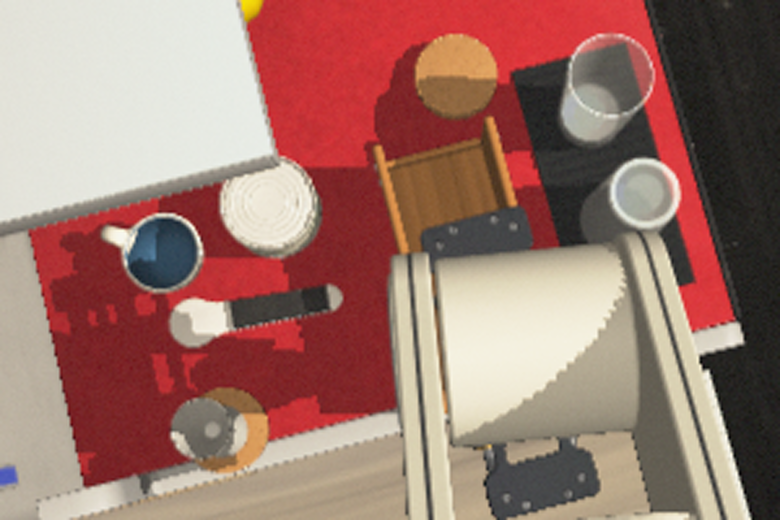

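```bash
python3 - <<'E'
from h import *
z=np.load('t19.npz');p,d=z['p'],z['d']
W=cloud('top',d)
m=(W[...,2]>.06)&(W[...,2]<.11)&(np.abs(W[...,0]-.391)<.05)&(np.abs(W[...,1]-.27)<.05)
v,u=np.nonzero(m); w=onplane('top',np.c_[u,v],.097)[:,:2]*1000
print(onplane('top',(189,274.8),.097)[0],len(w),cv2.minEnclosingCircle(w.astype(np.float32)),u.min(),u.max(),v.min(),v.max(), np.percentile(W[m][:,2],[5,50,95]))
cv2.imwrite('pics/t19z.png',cv2.resize(p[250:300,165:225,::-1],None,fx=10,fy=10,interpolation=cv2.INTER_CUBIC))
# same test earlier in rack with same camera
E
```

```text
[0.39232712 0.26945468 0.097     ] 377 ((393.5292663574219, 273.3680114746094), 22.333961486816406) 176 198 263 285 [0.06300729 0.0853076  0.09904747]
```

View pics/t19z.png

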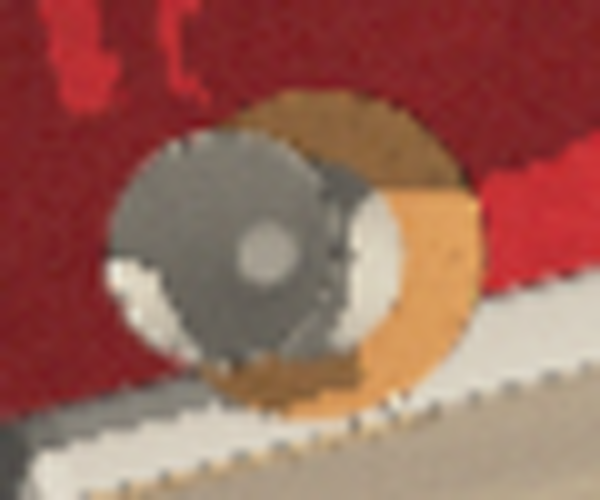

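```bash
python3 - <<'E'
from h import *
p,d=arm.capture('side'); np.savez('s20.npz',p=p,d=d)
print(pix('side',[[.3915,.2695,.012],[.391,.2731,.012],[.391,.2731,.097]]))
c=p[150:210,270:350,::-1]
cv2.imwrite('pics/s20z.png',cv2.resize(c,None,fx=10,fy=10,interpolation=cv2.INTER_CUBIC))
E
```

```text
[[302.38177445 192.46647439]
 [303.48484677 192.13553396]
 [305.06930624 160.31730479]]
```

View pics/s20z.png

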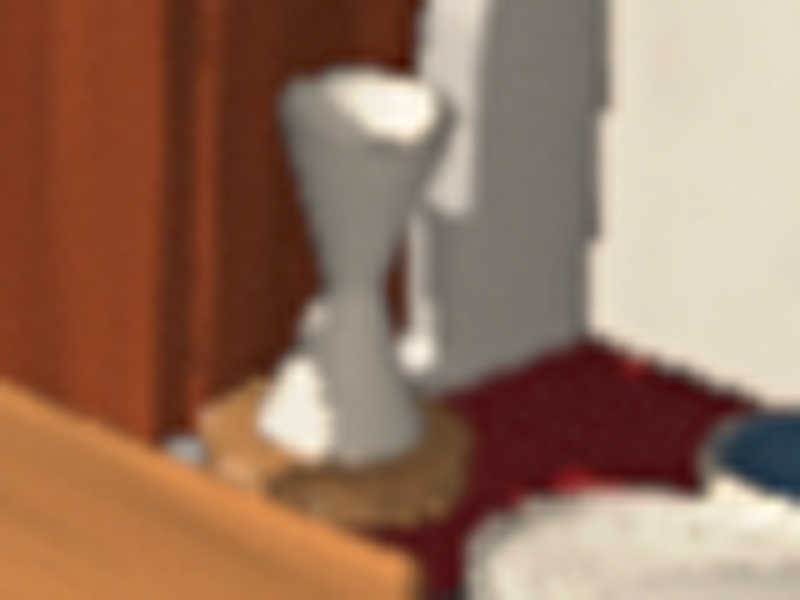

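Request:
jog_arm:
  commands:
    - {"tx": 0,"ty": 1,"tz": 0,"wx": 0,"wy": 0,"wz": 0,"jaw": 1}
    - {"tx": 0,"ty": 3,"tz": 0,"wx": 0,"wy": 0,"wz": 0,"jaw": 1}
    - {"tx": 0,"ty": 5.5,"tz": 0,"wx": 0,"wy": 0,"wz": 0,"jaw": 1}
    - {"tx": 0,"ty": 8,"tz": 0.2,"wx": 0,"wy": 0,"wz": 0,"jaw": 1}
    - {"tx": 0.05,"ty": 10.5,"tz": 0.3,"wx": 0,"wy": 0,"wz": 0,"jaw": 1}
    - {"tx": 0.05,"ty": 13,"tz": 0.5,"wx": 0,"wy": 0,"wz": 0,"jaw": 1}
    - {"tx": 0.05,"ty": 14.5,"tz": 0.5,"wx": 0,"wy": 0,"wz": 0,"jaw": 1}
    - {"tx": 0.05,"ty": 15,"tz": 0.5,"wx": 0,"wy": 0,"wz": 0,"jaw": 1}
    - {"tx": 0.05,"ty": 15,"tz": 0.5,"wx": 0,"wy": 0,"wz": 0,"jaw": 1}
    - {"tx": 0.05,"ty": 15,"tz": 0.5,"wx": 0,"wy": 0,"wz": 0,"jaw": 1}

```text
clock: 26.28
ee_pos: [0.5812, 0.1006, 0.1643]
tool_rot: [-1.902, -2.5, 0.001]
contact_force: [0.7, -0.6, -1.0]
opening: 0.444
```

```bash
python3 - <<'E'
from h import *
s=st(); go(.5826,.0988,.0418,YAW+np.pi/2)
p,d=arm.capture('wrist'); cv2.imwrite('pics/w21.png',p[:,:,::-1])
E
```

```text
clk 26.28 pos [0.5812 0.1006 0.1643] yaw 105.48 zax [-0.001 -0.    -1.   ] F [ 0.7 -0.6 -1. ] op 0.444 q [ 0.15  0.44  1.75 -0.    0.95 -0.12]
t cm [-0.21  0.1  12.25] w [-0.001  0.     0.001]
```

View pics/w21.png

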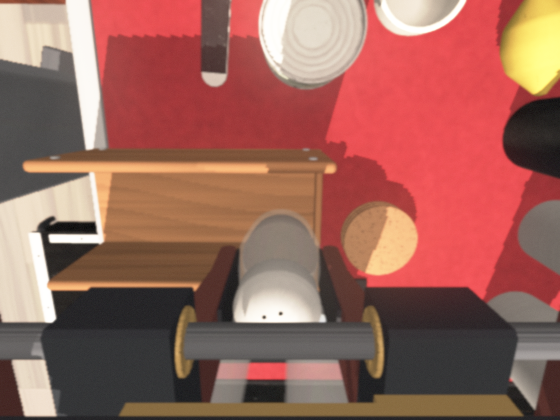

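Request:
jog_arm:
  commands:
    - {"tx": -0.2,"ty": 0.1,"tz": 1,"wx": 0,"wy": 0,"wz": 0,"jaw": 1}
    - {"tx": -0.2,"ty": 0.1,"tz": 3,"wx": 0,"wy": 0,"wz": 0,"jaw": 1}
    - {"tx": -0.2,"ty": 0.1,"tz": 5.5,"wx": 0,"wy": 0,"wz": 0,"jaw": 1}
    - {"tx": -0.2,"ty": 0.1,"tz": 8,"wx": 0,"wy": 0,"wz": 0,"jaw": 1}
    - {"tx": -0.2,"ty": 0.1,"tz": 10,"wx": 0,"wy": 0,"wz": 0,"jaw": 1}
    - {"tx": -0.2,"ty": 0.1,"tz": 11.3,"wx": 0,"wy": 0,"wz": 0,"jaw": 1}
    - {"tx": -0.2,"ty": 0.1,"tz": 11.7,"wx": 0,"wy": 0,"wz": 0,"jaw": 1}
    - {"tx": -0.2,"ty": 0.1,"tz": 11.7,"wx": 0,"wy": 0,"wz": 0,"jaw": 1}
    - {"tx": -0.2,"ty": 0.1,"tz": 11.7,"wx": 0,"wy": 0,"wz": 0,"jaw": 1}

```text
clock: 27.08
ee_pos: [0.5826, 0.0986, 0.048]
tool_rot: [-1.902, -2.5, 0.001]
contact_force: [0.1, 0.1, -1.0]
opening: 0.444
```

```bash
python3 - <<'E'
from h import *
s=st(); go(.5826,.0988,.0418,YAW+np.pi/2)
p,d=arm.capture('side'); cv2.imwrite('pics/s22.png',cv2.resize(p[100:300,180:400,::-1],None,fx=3,fy=3))
E
```

```text
clk 27.08 pos [0.5826 0.0986 0.048 ] yaw 105.46 zax [-0. -0. -1.] F [ 0.1  0.1 -1. ] op 0.444 q [ 0.15  0.62  1.8  -0.    0.73 -0.12]
t cm [0.02 0.01 0.62] w [-0.001  0.     0.001]
```

View pics/s22.png

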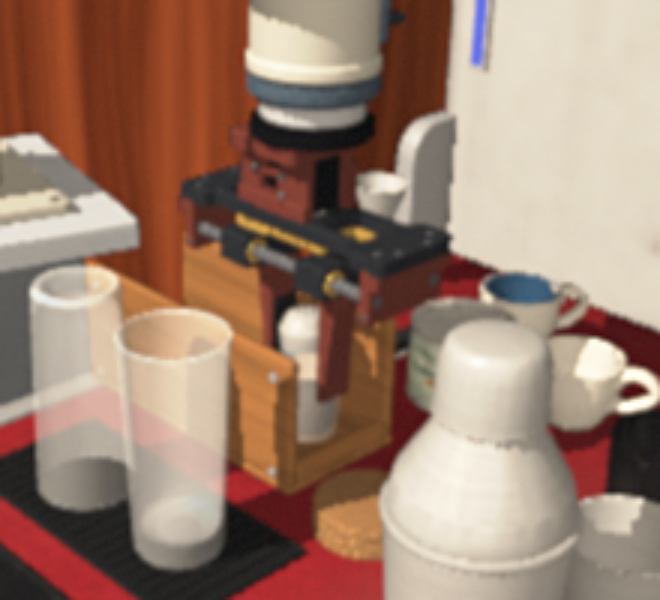

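Request:
jog_arm:
  commands:
    - {"tx": 0,"ty": 0,"tz": 0.2,"wx": 0,"wy": 0,"wz": 0,"jaw": 1}
    - {"tx": 0,"ty": 0,"tz": 0.4,"wx": 0,"wy": 0,"wz": 0,"jaw": 1}
    - {"tx": 0,"ty": 0,"tz": 0.5,"wx": 0,"wy": 0,"wz": 0,"jaw": 1}
    - {"tx": 0,"ty": 0,"tz": 0.6,"wx": 0,"wy": 0,"wz": 0,"jaw": 1}
    - {"tx": 0,"ty": 0,"tz": 0.6,"wx": 0,"wy": 0,"wz": 0,"jaw": 1}
    - {"tx": 0,"ty": 0,"tz": 0.6,"wx": 0,"wy": 0,"wz": 0,"jaw": 1}

```text
clock: 27.63
ee_pos: [0.583, 0.0987, 0.0425]
tool_rot: [1.902, 2.5, 0.0]
contact_force: [0.6, -0.3, -0.2]
opening: 0.448
```

```bash
python3 - <<'E'
from h import *
s=st(); go(.5826,.0988,.0418,YAW+np.pi/2)
E
```

```text
clk 27.63 pos [0.583  0.0987 0.0425] yaw 105.46 zax [ 0.001 -0.    -1.   ] F [ 0.6 -0.3 -0.2] op 0.448 q [ 0.15  0.63  1.8  -0.    0.72 -0.12]
t cm [ 0.02 -0.03  0.07] w [0.001 0.    0.001]
```

Request:
jog_arm:
  commands:
    - {"tx": 0,"ty": 0,"tz": 0.1,"wx": 0,"wy": 0,"wz": 0,"jaw": 1}
    - {"tx": 0,"ty": 0,"tz": 0.12,"wx": 0,"wy": 0,"wz": 0,"jaw": 1}
    - {"tx": 0,"ty": 0,"tz": 0.12,"wx": 0,"wy": 0,"wz": 0,"jaw": 1}

```text
clock: 27.88
ee_pos: [0.5832, 0.0988, 0.0419]
tool_rot: [1.902, 2.5, 0.001]
contact_force: [-1.3, -1.4, 5.1]
opening: 0.445
```

Request:
jog_arm:
  commands:
    - {"tx": 0,"ty": 0,"tz": 0,"wx": 0,"wy": 0,"wz": 0,"jaw": 0.55}
    - {"tx": 0,"ty": 0,"tz": 0,"wx": 0,"wy": 0,"wz": 0,"jaw": 0.51}
    - {"tx": 0,"ty": 0,"tz": 0,"wx": 0,"wy": 0,"wz": 0,"jaw": 0.45}
    - {"tx": 0,"ty": 0,"tz": 0,"wx": 0,"wy": 0,"wz": 0,"jaw": 0.35}
    - {"tx": 0,"ty": 0,"tz": 0,"wx": 0,"wy": 0,"wz": 0,"jaw": 0.25}
    - {"tx": 0,"ty": 0,"tz": 0,"wx": 0,"wy": 0,"wz": 0,"jaw": 0.2}
    - {"tx": 0,"ty": 0,"tz": -1,"wx": 0,"wy": 0,"wz": 0,"jaw": 0.2}
    - {"tx": 0,"ty": 0,"tz": -3,"wx": 0,"wy": 0,"wz": 0,"jaw": 0.2}
    - {"tx": 0,"ty": 0,"tz": -6,"wx": 0,"wy": 0,"wz": 0,"jaw": 0.2}
    - {"tx": 0,"ty": 0,"tz": -9,"wx": 0,"wy": 0,"wz": 0,"jaw": 0.1}
    - {"tx": 0,"ty": 0,"tz": -12,"wx": 0,"wy": 0,"wz": 0,"jaw": 0}
    - {"tx": 0,"ty": 0,"tz": -15,"wx": 0,"wy": 0,"wz": 0,"jaw": 0}
    - {"tx": 0,"ty": 0,"tz": -16,"wx": 0,"wy": 0,"wz": 0,"jaw": 0}
    - {"tx": 0,"ty": 0,"tz": -16,"wx": 0,"wy": 0,"wz": 0,"jaw": 0}

```text
clock: 29.05
ee_pos: [0.5849, 0.0991, 0.2054]
tool_rot: [1.899, 2.496, 0.008]
contact_force: [-0.1, -0.6, 0.0]
opening: 1.003
```

```bash
python3 - <<'E'
from h import *
s=st(); go(.5653,-.0472,.20,YAW)
p,d=arm.capture('wrist'); cv2.imwrite('pics/w23.png',p[:,:,::-1]); np.savez('w23.npz',T=c2w('wrist',s))
p,d=arm.capture('side'); cv2.imwrite('pics/s23.png',cv2.resize(p[100:300,180:400,::-1],None,fx=3,fy=3))
E
```

```text
clk 29.05 pos [0.5849 0.0991 0.2054] yaw 105.46 zax [ 0.007  0.001 -1.   ] F [-0.1 -0.6  0. ] op 1.003 q [ 0.15  0.39  1.72 -0.    1.02 -0.12]
t cm [-13.57  -5.79   0.52] w [ 0.006 -0.005  1.572]
```

View pics/w23.png

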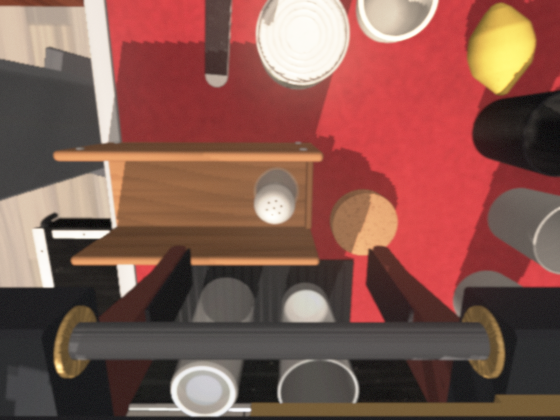

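View pics/s23.png

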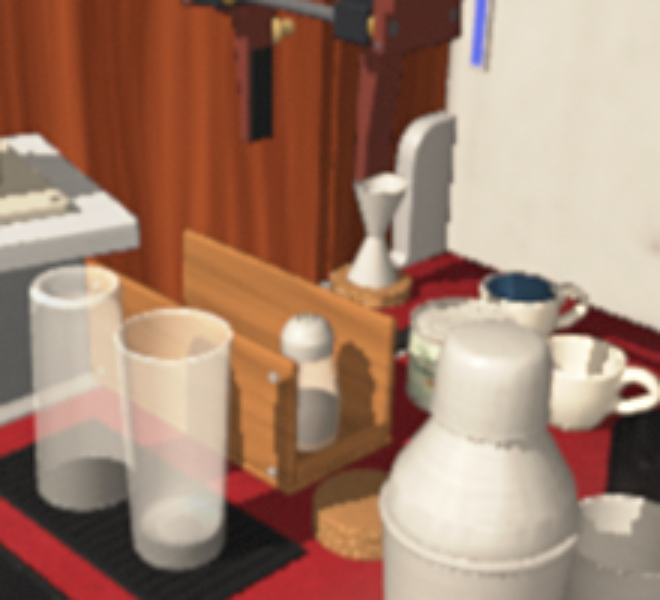

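Request:
jog_arm:
  commands:
    - {"tx": -0.5,"ty": 0,"tz": 0,"wx": 0,"wy": 0,"wz": 0.12,"jaw": 0}
    - {"tx": -1.5,"ty": -0.5,"tz": 0,"wx": 0,"wy": 0,"wz": 0.24,"jaw": 0}
    - {"tx": -2.5,"ty": -1,"tz": 0,"wx": 0,"wy": 0,"wz": 0.36,"jaw": 0}
    - {"tx": -3.5,"ty": -1.5,"tz": 0,"wx": 0,"wy": 0,"wz": 0.48,"jaw": 0}
    - {"tx": -5,"ty": -2,"tz": 0,"wx": 0,"wy": 0,"wz": 0.6,"jaw": 0}
    - {"tx": -6,"ty": -2.5,"tz": 0,"wx": 0,"wy": 0,"wz": 0.72,"jaw": 0}
    - {"tx": -7,"ty": -3,"tz": 0,"wx": 0,"wy": 0,"wz": 0.84,"jaw": 0}
    - {"tx": -8,"ty": -3.5,"tz": 0,"wx": 0,"wy": 0,"wz": 0.96,"jaw": 0}
    - {"tx": -9,"ty": -4,"tz": 0,"wx": 0,"wy": 0,"wz": 1.08,"jaw": 0}
    - {"tx": -10,"ty": -4.5,"tz": 0.2,"wx": 0,"wy": 0,"wz": 1.2,"jaw": 0}
    - {"tx": -11.5,"ty": -5,"tz": 0.4,"wx": 0,"wy": 0,"wz": 1.32,"jaw": 0}
    - {"tx": -12.5,"ty": -5.5,"tz": 0.5,"wx": 0.006,"wy": -0.005,"wz": 1.44,"jaw": 0}
    - {"tx": -13.5,"ty": -5.8,"tz": 0.5,"wx": 0.006,"wy": -0.005,"wz": 1.55,"jaw": 0}
    - {"tx": -13.6,"ty": -5.8,"tz": 0.5,"wx": 0.006,"wy": -0.005,"wz": 1.572,"jaw": 0}
    - {"tx": -13.6,"ty": -5.8,"tz": 0.5,"wx": 0.006,"wy": -0.005,"wz": 1.572,"jaw": 0}
    - {"tx": -13.6,"ty": -5.8,"tz": 0.5,"wx": 0.006,"wy": -0.005,"wz": 1.572,"jaw": 0}

```text
clock: 30.48
ee_pos: [0.5622, -0.0475, 0.1952]
tool_rot: [-3.112, -0.425, 0.014]
contact_force: [0.1, 0.5, 0.5]
opening: 1.003
```

```bash
python3 - <<'E'
from h import *
s=st(); go(.5653,-.0472,.0997,YAW)
p,d=arm.capture('wrist'); cv2.imwrite('pics/w24.png',p[:,:,::-1]); np.savez('w24.npz',T=c2w('wrist',s))
E
```

```text
clk 30.48 pos [ 0.5622 -0.0475  0.1952] yaw 15.55 zax [-0.009 -0.001 -1.   ] F [0.1 0.5 0.5] op 1.003 q [-0.1   0.37  1.78 -0.    1.    1.2 ]
t cm [0.38 0.07 9.54] w [-0.001  0.008  0.003]
```

View pics/w24.png

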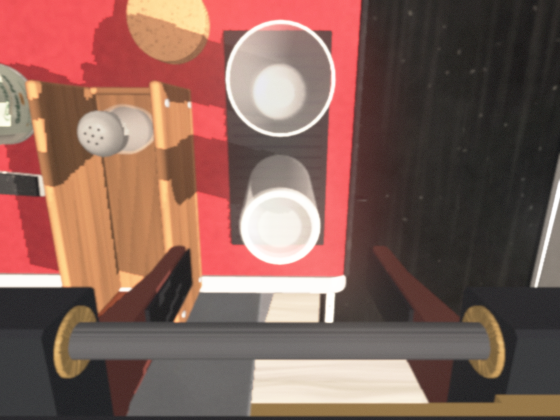

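Request:
jog_arm:
  commands:
    - {"tx": 0.2,"ty": 0,"tz": 3,"wx": 0,"wy": 0.008,"wz": 0,"jaw": 0}
    - {"tx": 0.3,"ty": 0.05,"tz": 6,"wx": 0,"wy": 0.008,"wz": 0.003,"jaw": 0}
    - {"tx": 0.3,"ty": 0.05,"tz": 8.5,"wx": 0,"wy": 0.008,"wz": 0.003,"jaw": 0}
    - {"tx": 0.3,"ty": 0.05,"tz": 9.5,"wx": 0,"wy": 0.008,"wz": 0.003,"jaw": 0}
    - {"tx": 0.3,"ty": 0.05,"tz": 9.5,"wx": 0,"wy": 0.008,"wz": 0.003,"jaw": 0}
    - {"tx": 0.3,"ty": 0.05,"tz": 9.5,"wx": 0,"wy": 0.008,"wz": 0.003,"jaw": 0}
    - {"tx": 0.3,"ty": 0.05,"tz": 9.5,"wx": 0,"wy": 0.008,"wz": 0.003,"jaw": 0}

```text
clock: 31.12
ee_pos: [0.5658, -0.047, 0.1019]
tool_rot: [-3.113, -0.422, -0.003]
contact_force: [0.1, -0.5, -0.3]
opening: 1.003
```

```bash
python3 - <<'E'
from h import *
s=st(); go(.5653,-.0472,.0997,YAW)
E
```

```text
clk 31.12 pos [ 0.5658 -0.047   0.1019] yaw 15.43 zax [ 0.002  0.001 -1.   ] F [ 0.1 -0.5 -0.3] op 1.003 q [-0.1   0.51  1.83  0.    0.8   1.2 ]
t cm [-0.06  0.01  0.22] w [-0.    -0.002  0.001]
```

Request:
jog_arm:
  commands:
    - {"tx": 0,"ty": 0,"tz": 0.2,"wx": 0,"wy": 0,"wz": 0,"jaw": 0.1}
    - {"tx": 0,"ty": 0,"tz": 0.2,"wx": 0,"wy": 0,"wz": 0,"jaw": 0.2}
    - {"tx": 0,"ty": 0,"tz": 0.2,"wx": 0,"wy": 0,"wz": 0,"jaw": 0.28}
    - {"tx": 0,"ty": 0,"tz": 0.2,"wx": 0,"wy": 0,"wz": 0,"jaw": 0.34}
    - {"tx": 0,"ty": 0,"tz": 0.2,"wx": 0,"wy": 0,"wz": 0,"jaw": 0.4}
    - {"tx": 0,"ty": 0,"tz": 0.2,"wx": 0,"wy": 0,"wz": 0,"jaw": 1}
    - {"tx": 0,"ty": 0,"tz": 0.2,"wx": 0,"wy": 0,"wz": 0,"jaw": 1}
    - {"tx": 0,"ty": 0,"tz": 0.2,"wx": 0,"wy": 0,"wz": 0,"jaw": 1}
    - {"tx": 0,"ty": 0,"tz": 0.2,"wx": 0,"wy": 0,"wz": 0,"jaw": 1}
  force: 25

```text
clock: 31.87
ee_pos: [0.566, -0.0469, 0.1001]
tool_rot: [-3.113, -0.422, -0.004]
contact_force: [0.0, 1.2, 3.6]
opening: 0.619
```

```bash
python3 - <<'E'
from h import *
s=st()
E
```

```text
clk 31.87 pos [ 0.566  -0.0469  0.1001] yaw 15.43 zax [ 0.002  0.001 -1.   ] F [0.  1.2 3.6] op 0.619 q [-0.1   0.51  1.84  0.    0.79  1.2 ]
```

Request:
jog_arm:
  commands:
    - {"tx": 0,"ty": 0,"tz": -1,"wx": 0,"wy": 0,"wz": 0,"jaw": 1}
    - {"tx": 0,"ty": 0,"tz": -3,"wx": 0,"wy": 0,"wz": 0,"jaw": 1}
    - {"tx": 0,"ty": 0,"tz": -5.5,"wx": 0,"wy": 0,"wz": 0,"jaw": 1}
    - {"tx": 0,"ty": 0,"tz": -8,"wx": 0,"wy": 0,"wz": 0,"jaw": 1}
    - {"tx": 0,"ty": 0,"tz": -10.5,"wx": 0,"wy": 0,"wz": 0,"jaw": 1}
    - {"tx": 0,"ty": 0,"tz": -12,"wx": 0,"wy": 0,"wz": 0,"jaw": 1}
    - {"tx": 0,"ty": 0,"tz": -12.5,"wx": 0,"wy": 0,"wz": 0,"jaw": 1}
    - {"tx": 0,"ty": 0,"tz": -12.5,"wx": 0,"wy": 0,"wz": 0,"jaw": 1}

```text
clock: 32.53
ee_pos: [0.5662, -0.0471, 0.2264]
tool_rot: [-3.113, -0.422, -0.007]
contact_force: [-0.0, 0.1, -2.4]
opening: 0.616
```

```bash
python3 - <<'E'
from h import *
s=st(); go(.5212,.0785,.225,YAW)
E
```

```text
clk 32.53 pos [ 0.5662 -0.0471  0.2264] yaw 15.43 zax [ 0.005  0.001 -1.   ] F [-0.   0.1 -2.4] op 0.616 q [-0.1   0.33  1.76  0.    1.05  1.2 ]
t cm [ -1.   -13.31   0.13] w [ 0.001 -0.005  0.001]
```

Request:
jog_arm:
  commands:
    - {"tx": 0,"ty": -0.7,"tz": 0,"wx": 0,"wy": 0,"wz": 0,"jaw": 1}
    - {"tx": 0,"ty": -2,"tz": 0,"wx": 0,"wy": 0,"wz": 0,"jaw": 1}
    - {"tx": -0.2,"ty": -4,"tz": 0,"wx": 0,"wy": 0,"wz": 0,"jaw": 1}
    - {"tx": -0.4,"ty": -6,"tz": 0,"wx": 0,"wy": 0,"wz": 0,"jaw": 1}
    - {"tx": -0.6,"ty": -8,"tz": 0,"wx": 0,"wy": 0,"wz": 0,"jaw": 1}
    - {"tx": -0.8,"ty": -10,"tz": 0,"wx": 0,"wy": 0,"wz": 0,"jaw": 1}
    - {"tx": -0.9,"ty": -12,"tz": 0,"wx": 0,"wy": -0.005,"wz": 0,"jaw": 1}
    - {"tx": -0.9,"ty": -13,"tz": 0,"wx": 0,"wy": -0.005,"wz": 0,"jaw": 1}
    - {"tx": -0.9,"ty": -13.3,"tz": 0,"wx": 0,"wy": -0.005,"wz": 0,"jaw": 1}
    - {"tx": -0.9,"ty": -13.3,"tz": 0,"wx": 0,"wy": -0.005,"wz": 0,"jaw": 1}
    - {"tx": -0.9,"ty": -13.3,"tz": 0,"wx": 0,"wy": -0.005,"wz": 0,"jaw": 1}

```text
clock: 33.45
ee_pos: [0.5221, 0.0785, 0.2259]
tool_rot: [3.112, 0.422, -0.001]
contact_force: [0.3, -0.4, -2.1]
opening: 0.62
```

```bash
python3 - <<'E'
from h import *
s=st(); go(.5217,.0788,.1018,YAW)
p,d=arm.capture('wrist'); cv2.imwrite('pics/w25.png',p[:,:,::-1])
p,d=arm.capture('side'); cv2.imwrite('pics/s25.png',cv2.resize(p[50:330,120:450,::-1],None,fx=2,fy=2))
E
```

```text
clk 33.45 pos [0.5221 0.0785 0.2259] yaw 15.46 zax [-0.001 -0.001 -1.   ] F [ 0.3 -0.4 -2.1] op 0.62 q [ 0.13  0.28  1.84 -0.    1.02  1.43]
t cm [-0.02 -0.05 12.41] w [0.001 0.001 0.001]
```

View pics/w25.png

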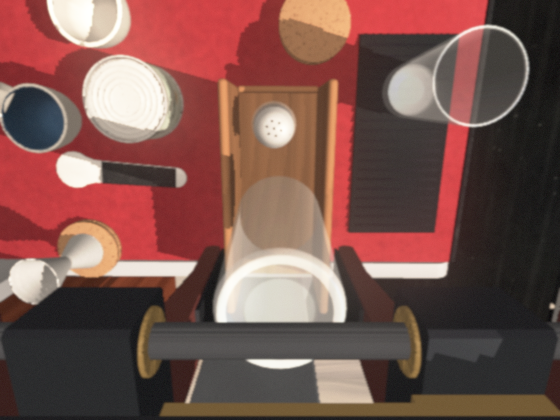

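View pics/s25.png

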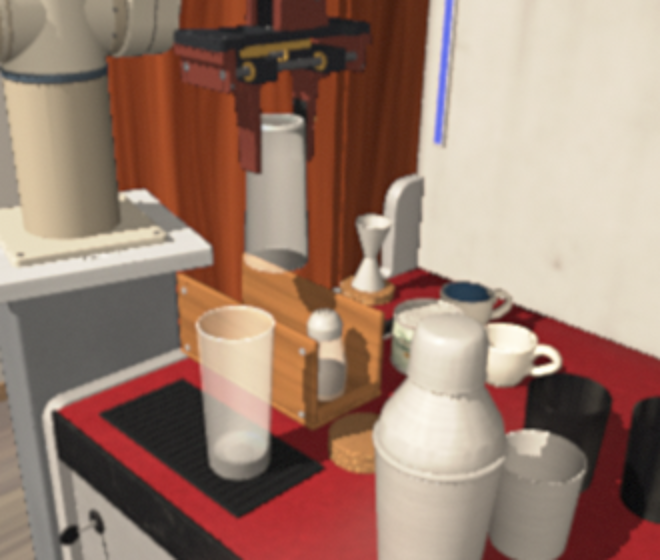

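Request:
jog_arm:
  commands:
    - {"tx": 0,"ty": 0,"tz": 1.5,"wx": 0,"wy": 0,"wz": 0,"jaw": 1}
    - {"tx": 0,"ty": -0.03,"tz": 3.5,"wx": 0,"wy": 0,"wz": 0,"jaw": 1}
    - {"tx": -0.02,"ty": -0.03,"tz": 5.5,"wx": 0,"wy": 0,"wz": 0,"jaw": 1}
    - {"tx": -0.02,"ty": -0.03,"tz": 7.5,"wx": 0,"wy": 0,"wz": 0,"jaw": 1}
    - {"tx": -0.02,"ty": -0.03,"tz": 9.5,"wx": 0,"wy": 0,"wz": 0,"jaw": 1}
    - {"tx": -0.02,"ty": -0.03,"tz": 11,"wx": 0,"wy": 0,"wz": 0,"jaw": 1}
    - {"tx": -0.02,"ty": -0.03,"tz": 11.8,"wx": 0,"wy": 0,"wz": 0,"jaw": 1}
    - {"tx": -0.02,"ty": -0.03,"tz": 11.9,"wx": 0,"wy": 0,"wz": 0,"jaw": 1}
    - {"tx": -0.02,"ty": -0.03,"tz": 11.9,"wx": 0,"wy": 0,"wz": 0,"jaw": 1}

```text
clock: 34.3
ee_pos: [0.5223, 0.0777, 0.1071]
tool_rot: [3.113, 0.419, -0.001]
contact_force: [0.6, 0.2, -2.2]
opening: 0.615
```

```bash
python3 - <<'E'
from h import *
s=st(); go(.5217,.0788,.1018,YAW)
E
```

```text
clk 34.3 pos [0.5223 0.0777 0.1071] yaw 15.34 zax [-0.001 -0.001 -1.   ] F [ 0.6  0.2 -2.2] op 0.615 q [ 0.13  0.45  1.92 -0.    0.77  1.43]
t cm [-0.03 -0.12  0.53] w [ 0.001  0.001 -0.001]
```

Request:
jog_arm:
  commands:
    - {"tx": 0,"ty": -0.05,"tz": 0.2,"wx": 0,"wy": 0,"wz": 0,"jaw": 1}
    - {"tx": -0.03,"ty": -0.1,"tz": 0.35,"wx": 0,"wy": 0,"wz": 0,"jaw": 1}
    - {"tx": -0.05,"ty": -0.1,"tz": 0.45,"wx": 0,"wy": 0,"wz": 0,"jaw": 1}
    - {"tx": -0.05,"ty": -0.1,"tz": 0.55,"wx": 0,"wy": 0,"wz": 0,"jaw": 1}
    - {"tx": -0.05,"ty": -0.1,"tz": 0.55,"wx": 0,"wy": 0,"wz": 0,"jaw": 1}
    - {"tx": -0.05,"ty": -0.1,"tz": 0.55,"wx": 0,"wy": 0,"wz": 0,"jaw": 1}

```text
clock: 34.8
ee_pos: [0.5219, 0.0786, 0.1021]
tool_rot: [3.113, 0.419, 0.0]
contact_force: [-1.7, 0.1, 1.8]
opening: 0.617
```

```bash
python3 - <<'E'
from h import *
s=st(); go(.5217,.0788,.1018,YAW)
E
```

```text
clk 34.8 pos [0.5219 0.0786 0.1021] yaw 15.35 zax [ 0.    -0.001 -1.   ] F [-1.7  0.1  1.8] op 0.617 q [ 0.13  0.46  1.92 -0.    0.76  1.43]
t cm [-0.01 -0.02  0.03] w [ 0.001  0.    -0.001]
```

Request:
jog_arm:
  commands:
    - {"tx": 0,"ty": 0,"tz": 0,"wx": 0,"wy": 0,"wz": 0,"jaw": 0.37}
    - {"tx": 0,"ty": 0,"tz": 0,"wx": 0,"wy": 0,"wz": 0,"jaw": 0.33}
    - {"tx": 0,"ty": 0,"tz": 0,"wx": 0,"wy": 0,"wz": 0,"jaw": 0.25}
    - {"tx": 0,"ty": 0,"tz": 0,"wx": 0,"wy": 0,"wz": 0,"jaw": 0.1}
    - {"tx": 0,"ty": 0,"tz": 0,"wx": 0,"wy": 0,"wz": 0,"jaw": 0}
    - {"tx": 0,"ty": 0,"tz": 0,"wx": 0,"wy": 0,"wz": 0,"jaw": 0}
    - {"tx": 0,"ty": 0,"tz": -1,"wx": 0,"wy": 0,"wz": 0,"jaw": 0}
    - {"tx": 0,"ty": 0,"tz": -3,"wx": 0,"wy": 0,"wz": 0,"jaw": 0}
    - {"tx": 0,"ty": 0,"tz": -6,"wx": 0,"wy": 0,"wz": 0,"jaw": 0}
    - {"tx": 0,"ty": 0,"tz": -9,"wx": 0,"wy": 0,"wz": 0,"jaw": 0}
    - {"tx": 0,"ty": 0,"tz": -10,"wx": 0,"wy": 0,"wz": 0,"jaw": 0}
    - {"tx": 0,"ty": 0,"tz": -10,"wx": 0,"wy": 0,"wz": 0,"jaw": 0}

```text
clock: 35.8
ee_pos: [0.5238, 0.079, 0.2054]
tool_rot: [3.113, 0.419, 0.01]
contact_force: [-0.0, 0.1, -0.8]
opening: 1.0
```

```bash
python3 - <<'E'
from h import *
s=st(); go(.6520,-.0239,.20,YAW)
p,d=arm.capture('side'); cv2.imwrite('pics/s26.png',cv2.resize(p[50:330,120:450,::-1],None,fx=2,fy=2))
E
```

```text
clk 35.8 pos [0.5238 0.079  0.2054] yaw 15.35 zax [ 0.006 -0.    -1.   ] F [-0.   0.1 -0.8] op 1.0 q [ 0.13  0.3   1.86 -0.    0.97  1.43]
t cm [ 9.63 13.31  0.63] w [ 0.002 -0.006 -0.001]
```

View pics/s26.png

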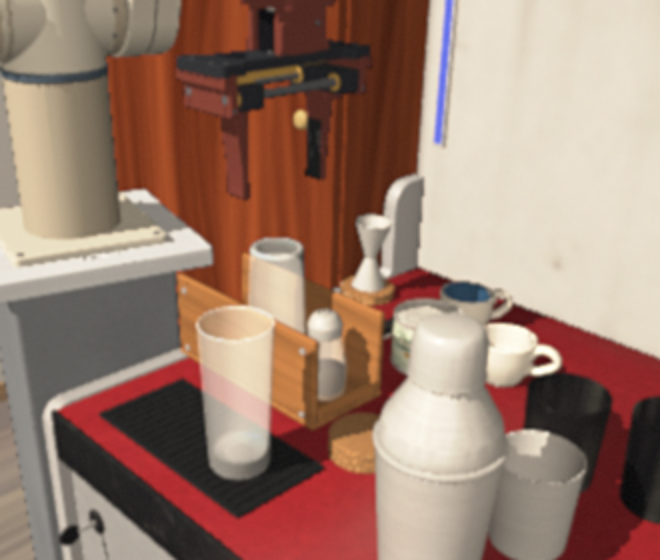

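Straight glass is back in the middle, upright; now the tapered one.

Request:
jog_arm:
  commands:
    - {"tx": 1,"ty": 2,"tz": 0,"wx": 0,"wy": 0,"wz": 0,"jaw": 0}
    - {"tx": 3,"ty": 5,"tz": 0.2,"wx": 0,"wy": 0,"wz": 0,"jaw": 0}
    - {"tx": 5.5,"ty": 8,"tz": 0.4,"wx": 0,"wy": 0,"wz": 0,"jaw": 0}
    - {"tx": 8,"ty": 11,"tz": 0.6,"wx": 0,"wy": -0.006,"wz": 0,"jaw": 0}
    - {"tx": 9.5,"ty": 13,"tz": 0.6,"wx": 0,"wy": -0.006,"wz": 0,"jaw": 0}
    - {"tx": 9.6,"ty": 13.3,"tz": 0.6,"wx": 0,"wy": -0.006,"wz": 0,"jaw": 0}
    - {"tx": 9.6,"ty": 13.3,"tz": 0.6,"wx": 0,"wy": -0.006,"wz": 0,"jaw": 0}
    - {"tx": 9.6,"ty": 13.3,"tz": 0.6,"wx": 0,"wy": -0.006,"wz": 0,"jaw": 0}

```text
clock: 36.52
ee_pos: [0.6486, -0.0237, 0.1959]
tool_rot: [3.113, 0.419, -0.01]
contact_force: [-0.9, -0.2, 0.2]
opening: 1.001
```

```bash
python3 - <<'E'
from h import *
s=st(); go(.6522,-.0239,.1015,YAW)
E
```

```text
clk 36.52 pos [ 0.6486 -0.0237  0.1959] yaw 15.33 zax [-0.006 -0.002 -1.   ] F [-0.9 -0.2  0.2] op 1.001 q [-0.05  0.49  1.59 -0.    1.07  1.25]
t cm [0.4  0.11 9.44] w [-0.     0.006 -0.001]
```

Request:
jog_arm:
  commands:
    - {"tx": 0.2,"ty": 0.1,"tz": 3,"wx": 0,"wy": 0.006,"wz": 0,"jaw": 0}
    - {"tx": 0.3,"ty": 0.1,"tz": 6,"wx": 0,"wy": 0.006,"wz": 0,"jaw": 0}
    - {"tx": 0.3,"ty": 0.1,"tz": 8.5,"wx": 0,"wy": 0.006,"wz": 0,"jaw": 0}
    - {"tx": 0.3,"ty": 0.1,"tz": 9.4,"wx": 0,"wy": 0.006,"wz": 0,"jaw": 0}
    - {"tx": 0.3,"ty": 0.1,"tz": 9.4,"wx": 0,"wy": 0.006,"wz": 0,"jaw": 0}
    - {"tx": 0.3,"ty": 0.1,"tz": 9.4,"wx": 0,"wy": 0.006,"wz": 0,"jaw": 0}
    - {"tx": 0.3,"ty": 0.1,"tz": 9.4,"wx": 0,"wy": 0.006,"wz": 0,"jaw": 0}

```text
clock: 37.1
ee_pos: [0.652, -0.0237, 0.1036]
tool_rot: [3.113, 0.42, 0.003]
contact_force: [0.7, -0.9, -0.1]
opening: 1.0
```

```bash
python3 - <<'E'
from h import *
s=st(); go(.6522,-.0239,.1015,YAW)
p,d=arm.capture('wrist'); cv2.imwrite('pics/w27.png',p[:,:,::-1])
E
```

```text
clk 37.1 pos [ 0.652  -0.0237  0.1036] yaw 15.36 zax [ 0.002 -0.    -1.   ] F [ 0.7 -0.9 -0.1] op 1.0 q [-0.05  0.61  1.64 -0.    0.9   1.25]
t cm [0.01 0.02 0.21] w [ 0.001 -0.002 -0.001]
```

View pics/w27.png

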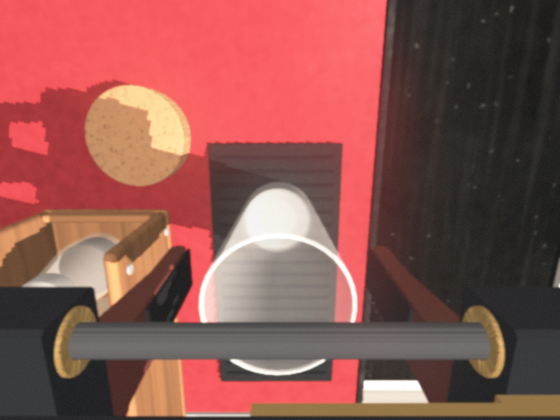

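Request:
jog_arm:
  commands:
    - {"tx": 0,"ty": 0,"tz": 0.2,"wx": 0,"wy": 0,"wz": 0,"jaw": 0.1}
    - {"tx": 0,"ty": 0,"tz": 0.2,"wx": 0,"wy": 0,"wz": 0,"jaw": 0.18}
    - {"tx": 0,"ty": 0,"tz": 0.2,"wx": 0,"wy": 0,"wz": 0,"jaw": 0.24}
    - {"tx": 0,"ty": 0,"tz": 0.2,"wx": 0,"wy": 0,"wz": 0,"jaw": 0.3}
    - {"tx": 0,"ty": 0,"tz": 0.2,"wx": 0,"wy": 0,"wz": 0,"jaw": 0.4}
    - {"tx": 0,"ty": 0,"tz": 0.2,"wx": 0,"wy": 0,"wz": 0,"jaw": 1}
    - {"tx": 0,"ty": 0,"tz": 0.2,"wx": 0,"wy": 0,"wz": 0,"jaw": 1}
    - {"tx": 0,"ty": 0,"tz": 0.2,"wx": 0,"wy": 0,"wz": 0,"jaw": 1}
    - {"tx": 0,"ty": 0,"tz": 0.2,"wx": 0,"wy": 0,"wz": 0,"jaw": 1}
  force: 20

```text
clock: 37.9
ee_pos: [0.6525, -0.0237, 0.1022]
tool_rot: [3.113, 0.419, 0.005]
contact_force: [-0.6, 2.5, 5.6]
opening: 0.705
```

```bash
python3 - <<'E'
from h import *
s=st()
E
```

```text
clk 37.9 pos [ 0.6525 -0.0237  0.1022] yaw 15.35 zax [ 0.003 -0.    -1.   ] F [-0.6  2.5  5.6] op 0.705 q [-0.05  0.61  1.64  0.    0.89  1.25]
```

Request:
jog_arm:
  commands:
    - {"tx": 0,"ty": 0,"tz": -1,"wx": 0,"wy": 0,"wz": 0,"jaw": 1}
    - {"tx": 0,"ty": 0,"tz": -3,"wx": 0,"wy": 0,"wz": 0,"jaw": 1}
    - {"tx": 0,"ty": 0,"tz": -5.5,"wx": 0,"wy": 0,"wz": 0,"jaw": 1}
    - {"tx": 0,"ty": 0,"tz": -8,"wx": 0,"wy": 0,"wz": 0,"jaw": 1}
    - {"tx": 0,"ty": 0,"tz": -10.5,"wx": 0,"wy": 0,"wz": 0,"jaw": 1}
    - {"tx": 0,"ty": 0,"tz": -12.5,"wx": 0,"wy": 0,"wz": 0,"jaw": 1}
    - {"tx": 0,"ty": 0,"tz": -13,"wx": 0,"wy": 0,"wz": 0,"jaw": 1}
    - {"tx": 0,"ty": 0,"tz": -13,"wx": 0,"wy": 0,"wz": 0,"jaw": 1}

```text
clock: 38.57
ee_pos: [0.6528, -0.0239, 0.2336]
tool_rot: [3.112, 0.419, 0.009]
contact_force: [0.3, 0.5, -2.7]
opening: 0.705
```

```bash
python3 - <<'E'
from h import *
s=st(); go(.4547,.0623,.232,YAW)
E
```

```text
clk 38.57 pos [ 0.6528 -0.0239  0.2336] yaw 15.34 zax [ 0.006 -0.    -1.   ] F [ 0.3  0.5 -2.7] op 0.705 q [-0.05  0.45  1.56 -0.    1.13  1.25]
t cm [-16.82 -13.56   0.05] w [ 0.002 -0.005 -0.001]
```

Request:
jog_arm:
  commands:
    - {"tx": -1,"ty": 0,"tz": 0,"wx": 0,"wy": 0,"wz": 0,"jaw": 1}
    - {"tx": -3,"ty": 0,"tz": -0.2,"wx": 0,"wy": 0,"wz": 0,"jaw": 1}
    - {"tx": -5.5,"ty": 0,"tz": -0.5,"wx": 0,"wy": 0,"wz": 0,"jaw": 1}
    - {"tx": -8,"ty": 0,"tz": -0.5,"wx": 0,"wy": 0,"wz": 0,"jaw": 1}
    - {"tx": -10.5,"ty": 0,"tz": -0.5,"wx": 0,"wy": 0,"wz": 0,"jaw": 1}
    - {"tx": -13,"ty": -0.5,"tz": -0.5,"wx": 0,"wy": 0,"wz": 0,"jaw": 1}
    - {"tx": -15.5,"ty": -1.5,"tz": -0.5,"wx": 0,"wy": 0,"wz": 0,"jaw": 1}
    - {"tx": -16.8,"ty": -3.5,"tz": -0.5,"wx": 0,"wy": 0,"wz": 0,"jaw": 1}
    - {"tx": -16.9,"ty": -6,"tz": -0.5,"wx": 0,"wy": 0,"wz": 0,"jaw": 1}
    - {"tx": -16.9,"ty": -8.5,"tz": -0.5,"wx": 0,"wy": -0.005,"wz": 0,"jaw": 1}
    - {"tx": -16.9,"ty": -11,"tz": -0.5,"wx": 0,"wy": -0.005,"wz": 0,"jaw": 1}
    - {"tx": -16.9,"ty": -13,"tz": -0.3,"wx": 0,"wy": -0.005,"wz": 0,"jaw": 1}
    - {"tx": -16.9,"ty": -13.5,"tz": 0,"wx": 0,"wy": -0.005,"wz": 0,"jaw": 1}
    - {"tx": -16.9,"ty": -13.5,"tz": 0,"wx": 0,"wy": -0.005,"wz": 0,"jaw": 1}
    - {"tx": -16.9,"ty": -13.5,"tz": 0,"wx": 0,"wy": -0.005,"wz": 0,"jaw": 1}

```text
clock: 39.82
ee_pos: [0.4531, 0.0611, 0.2314]
tool_rot: [3.111, 0.421, -0.003]
contact_force: [-0.1, 0.4, -3.2]
opening: 0.7
```

```bash
python3 - <<'E'
from h import *
s=st(); go(.4547,.0623,.1042,YAW)
p,d=arm.capture('wrist'); cv2.imwrite('pics/w28.png',p[:,:,::-1])
p,d=arm.capture('side'); cv2.imwrite('pics/s28.png',cv2.resize(p[50:330,120:450,::-1],None,fx=2,fy=2))
E
```

```text
clk 39.82 pos [0.4531 0.0611 0.2314] yaw 15.4 zax [-0.001 -0.002 -1.   ] F [-0.1  0.4 -3.2] op 0.7 q [ 0.11  0.16  1.98 -0.    1.    1.41]
t cm [ 0.21 -0.1  12.72] w [ 0.002  0.002 -0.   ]
```

View pics/w28.png

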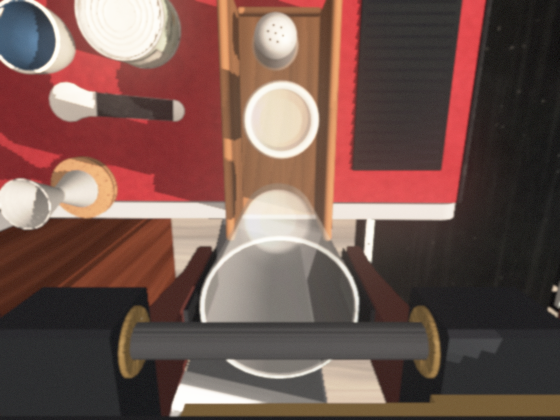

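View pics/s28.png

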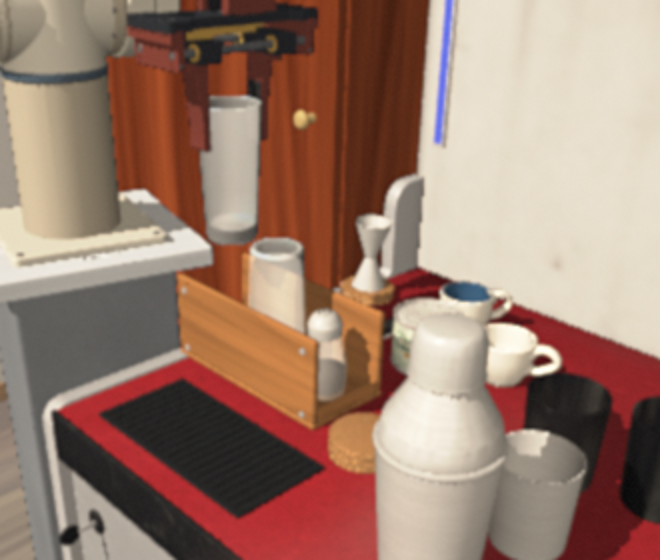

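Request:
jog_arm:
  commands:
    - {"tx": 0.1,"ty": -0.1,"tz": 1.5,"wx": 0,"wy": 0,"wz": 0,"jaw": 1}
    - {"tx": 0.15,"ty": -0.1,"tz": 3.5,"wx": 0,"wy": 0,"wz": 0,"jaw": 1}
    - {"tx": 0.15,"ty": -0.1,"tz": 5.5,"wx": 0,"wy": 0,"wz": 0,"jaw": 1}
    - {"tx": 0.15,"ty": -0.1,"tz": 7.5,"wx": 0,"wy": 0,"wz": 0,"jaw": 1}
    - {"tx": 0.15,"ty": -0.1,"tz": 9.5,"wx": 0,"wy": 0,"wz": 0,"jaw": 1}
    - {"tx": 0.15,"ty": -0.1,"tz": 11.2,"wx": 0,"wy": 0,"wz": 0,"jaw": 1}
    - {"tx": 0.15,"ty": -0.1,"tz": 12,"wx": 0,"wy": 0,"wz": 0,"jaw": 1}
    - {"tx": 0.15,"ty": -0.1,"tz": 12.2,"wx": 0,"wy": 0,"wz": 0,"jaw": 1}
    - {"tx": 0.15,"ty": -0.1,"tz": 12.2,"wx": 0,"wy": 0,"wz": 0,"jaw": 1}

```text
clock: 40.67
ee_pos: [0.4553, 0.0613, 0.1098]
tool_rot: [3.112, 0.417, -0.002]
contact_force: [-0.4, -0.6, -2.4]
opening: 0.703
```

```bash
python3 - <<'E'
from h import *
s=st(); go(.4547,.0623,.1042,YAW)
E
```

```text
clk 40.67 pos [0.4553 0.0613 0.1098] yaw 15.26 zax [-0.001 -0.002 -1.   ] F [-0.4 -0.6 -2.4] op 0.703 q [ 0.11  0.37  2.06 -0.    0.71  1.42]
t cm [-0.03 -0.11  0.56] w [ 0.002  0.001 -0.002]
```

Request:
jog_arm:
  commands:
    - {"tx": 0,"ty": -0.05,"tz": 0.2,"wx": 0,"wy": 0,"wz": 0,"jaw": 1}
    - {"tx": -0.05,"ty": -0.1,"tz": 0.4,"wx": 0,"wy": 0,"wz": 0,"jaw": 1}
    - {"tx": -0.05,"ty": -0.1,"tz": 0.5,"wx": 0,"wy": 0,"wz": 0,"jaw": 1}
    - {"tx": -0.05,"ty": -0.1,"tz": 0.6,"wx": 0,"wy": 0,"wz": 0,"jaw": 1}
    - {"tx": -0.05,"ty": -0.1,"tz": 0.6,"wx": 0,"wy": 0,"wz": 0,"jaw": 1}
    - {"tx": -0.05,"ty": -0.1,"tz": 0.6,"wx": 0,"wy": 0,"wz": 0,"jaw": 1}

```text
clock: 41.17
ee_pos: [0.4548, 0.0622, 0.1042]
tool_rot: [3.112, 0.417, -0.0]
contact_force: [0.6, 0.3, 0.4]
opening: 0.704
```

```bash
python3 - <<'E'
from h import *
s=st(); go(.4547,.0623,.1042,YAW)
E
```

```text
clk 41.17 pos [0.4548 0.0622 0.1042] yaw 15.27 zax [ 0.    -0.002 -1.   ] F [0.6 0.3 0.4] op 0.704 q [ 0.11  0.38  2.07 -0.    0.7   1.42]
t cm [-0.01 -0.01 -0.  ] w [ 0.002  0.001 -0.002]
```

Weight is on the floor; release and retreat.

Request:
jog_arm:
  commands:
    - {"tx": 0,"ty": 0,"tz": 0.05,"wx": 0,"wy": 0,"wz": 0,"jaw": 0.3}
    - {"tx": 0,"ty": 0,"tz": 0.05,"wx": 0,"wy": 0,"wz": 0,"jaw": 0.26}
    - {"tx": 0,"ty": 0,"tz": 0,"wx": 0,"wy": 0,"wz": 0,"jaw": 0.2}
    - {"tx": 0,"ty": 0,"tz": 0,"wx": 0,"wy": 0,"wz": 0,"jaw": 0.1}
    - {"tx": 0,"ty": 0,"tz": 0,"wx": 0,"wy": 0,"wz": 0,"jaw": 0}
    - {"tx": 0,"ty": 0,"tz": 0,"wx": 0,"wy": 0,"wz": 0,"jaw": 0}
    - {"tx": 0,"ty": 0,"tz": -1,"wx": 0,"wy": 0,"wz": 0,"jaw": 0}
    - {"tx": 0,"ty": 0,"tz": -3,"wx": 0,"wy": 0,"wz": 0,"jaw": 0}
    - {"tx": 0,"ty": 0,"tz": -6,"wx": 0,"wy": 0,"wz": 0,"jaw": 0}
    - {"tx": 0,"ty": 0,"tz": -9,"wx": 0,"wy": 0,"wz": 0,"jaw": 0}
    - {"tx": 0,"ty": 0,"tz": -12,"wx": 0,"wy": 0,"wz": 0,"jaw": 0}
    - {"tx": 0,"ty": 1,"tz": -14,"wx": 0,"wy": 0,"wz": 0,"jaw": 0}
    - {"tx": 0,"ty": 5,"tz": -15,"wx": 0,"wy": 0,"wz": 0,"jaw": 0}
    - {"tx": 0,"ty": 9,"tz": -15,"wx": 0,"wy": 0,"wz": 0,"jaw": 0}
    - {"tx": 0,"ty": 13,"tz": -15,"wx": 0,"wy": 0,"wz": 0,"jaw": 0}
    - {"tx": 0,"ty": 17,"tz": -15,"wx": 0,"wy": 0,"wz": 0,"jaw": 0}
    - {"tx": 0,"ty": 21,"tz": -15,"wx": 0,"wy": 0,"wz": 0,"jaw": 0}
    - {"tx": 0,"ty": 24,"tz": -15,"wx": 0,"wy": 0,"wz": 0,"jaw": 0}
    - {"tx": 0,"ty": 24,"tz": -15,"wx": 0,"wy": 0,"wz": 0,"jaw": 0}
    - {"tx": 0,"ty": 24,"tz": -15,"wx": 0,"wy": 0,"wz": 0,"jaw": 0}

```text
clock: 42.83
ee_pos: [0.5178, -0.1702, 0.255]
tool_rot: [3.112, 0.413, -0.001]
contact_force: [-0.1, 0.4, 0.8]
opening: 1.003
```

```bash
python3 - <<'E'
from h import *
s=st()
p,d=arm.capture('side'); cv2.imwrite('pics/s30.png',cv2.resize(p[130:330,150:450,::-1],None,fx=2.6,fy=2.6,interpolation=cv2.INTER_CUBIC)); cv2.imwrite('pics/s30z.png',cv2.resize(p[150:210,270:350,::-1],None,fx=10,fy=10,interpolation=cv2.INTER_CUBIC))
p,d=arm.capture('top'); np.savez('t30.npz',p=p,d=d); cv2.imwrite('pics/t30.png',cv2.resize(p[110:310,110:410,::-1],None,fx=2.6,fy=2.6,interpolation=cv2.INTER_CUBIC))
E
```

```text
clk 42.83 pos [ 0.5178 -0.1702  0.255 ] yaw 15.11 zax [-0.    -0.002 -1.   ] F [-0.1  0.4  0.8] op 1.003 q [-0.34  0.27  1.78 -0.    1.1   0.97]
```

View pics/t30.png

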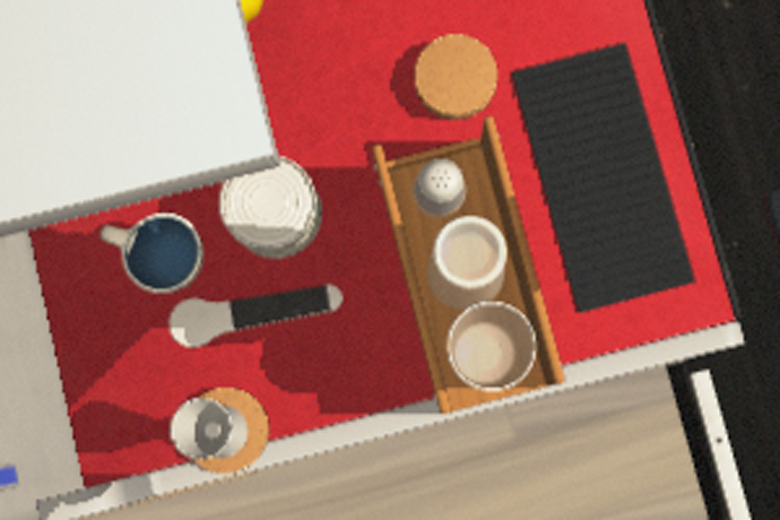

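View pics/s30.png

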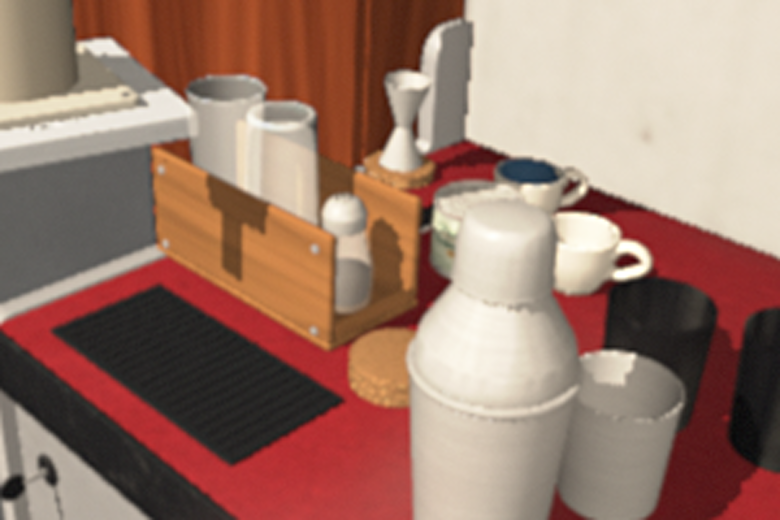

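```bash
python3 - <<'E'
from h import *
z=np.load('t30.npz');p=z['p']
print(onplane('top',(190.2,274.6),.097), 'predicted rim centre px if at coaster centre',pix('top',[[.3908,.2697,.097],[.3901,.2731,.097]]))
cv2.imwrite('pics/t30z.png',cv2.resize(p[250:300,165:225,::-1],None,fx=10,fy=10,interpolation=cv2.INTER_CUBIC))
E
```

```text
[[0.39273087 0.26717372 0.097     ]] predicted rim centre px if at coaster centre [[188.84363615 275.60611645]
 [187.05244484 275.95633957]]
```

View pics/t30z.png

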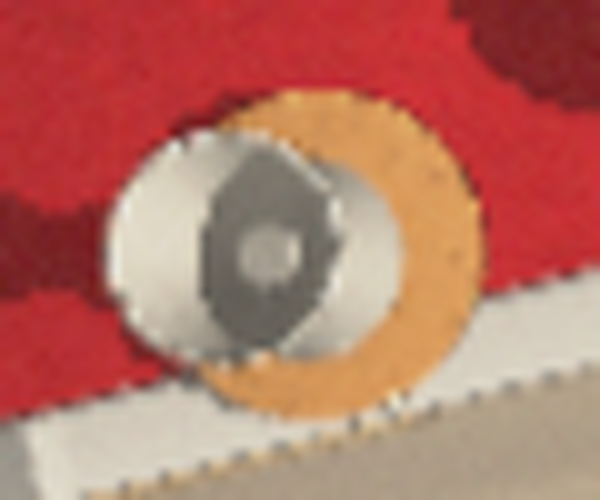

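View pics/s30z.png

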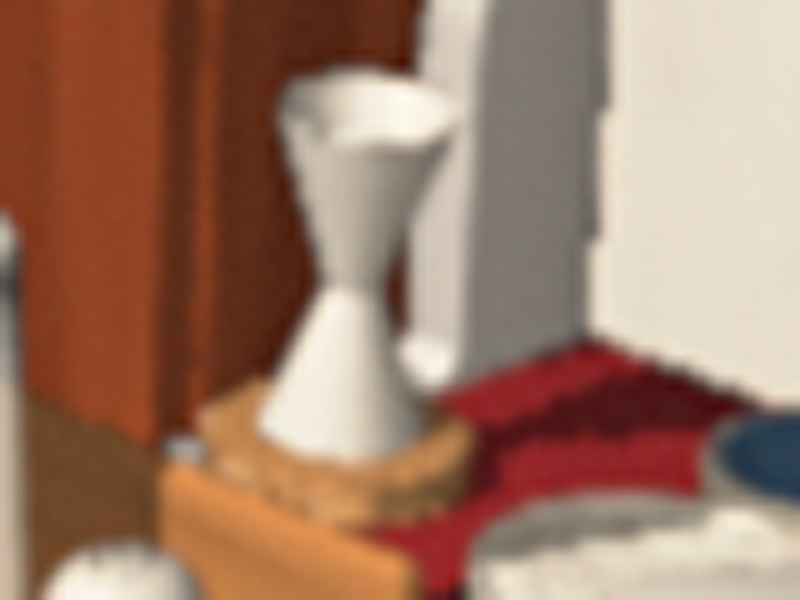

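```bash
python3 - <<'E'
from h import *
st(); print(arm.finish_job())
E
```

```text
clk 42.93 pos [ 0.5174 -0.1682  0.2548] yaw 15.27 zax [-0.001 -0.002 -1.   ] F [-0.2  0.7  0. ] op 0.997 q [-0.34  0.27  1.78 -0.    1.09  0.97]
the job is handed in; nothing more can be done
None
```

The job is done in the order asked and handed in at about 43 s of the 138 s; no verdict was reported. I moved both glasses to the bar mat and stood the jigger on the thin (left) coasters. Then I stood the salt shaker at the back of the rack and put the straight glass back in the middle and the tapered glass in front.

**Last checks:** The final top and side pictures show everything upright, with both glasses at the same pixels as at the start and the arm clear. The highest contact force I read between moves was about 8 N, when the jigger touched down.

**Where checks disagreed:** The jigger is about 3–4 mm off the coaster's middle, towards the left, but wholly on the cork. I shifted it about 3 mm on a wrist-camera reading that had probably taken in the coaster's side face; the top and side views showed this afterwards. I left it rather than disturb it again.

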